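Turn an offcut on edge in a V-cradle and set it under the hold-down

ROBOT

A 7-joint arm with a two-finger parallel gripper is mounted at the origin on a cart in front of the work surface, level with it; the furniture and walls round the work are solid. World frame = base frame: x ahead of the robot, y to its left, z up, the work surface at z = 0. Lengths are in m, angles in rad, forces in N, time in s.
With the tool pointing down it reaches from about 0.4 to 0.85 m from the base axis. Payload 10.4 kg.
Tool frame: the origin (TCP) lies between the finger pads; the fingertips stand 11 mm ahead of it and the grasp point (between the pads) lies 8 mm behind it; z points along the fingers, y is the line along which they close (so a half turn about z gives the same grasp; the last joint's range is limited). The gripper opens to 87 mm and grips with 3 to 60 N. Pads are 19 mm wide; open, the fingers measure 117 mm over their backs; the gripper's body (75 mm by 190 mm) begins 51 mm behind the grasp point.
Start: joints at [1.142, 0.332, -0.065, 1.46, 0.022, 1.35, -0.088], TCP at [0.247, -0.574, 0.234] pointing down, gripper open.
Joint ranges: [-2.6, 2.6], [-0.5, 2.12], [-1.47, 1.34], [0.16, 2.42], [-1.27, 4.41], [0.06, 2.06], [-2.6, 2.6]. Speed limits (rad/s): [2.22, 2.22, 2.79, 2.79, 3.14, 3.14, 3.14].

INTERFACE

Orientations are given as a unit quaternion [w, x, y, z].
In Python, from bench import ctrl gives the robot as it stands. The module is installed in compiled form; this text tells all that it offers.
- The arm moves only by the tool jog_arm, never from a script. Its argument "steps" is a list of rows, each an object of numbers: "x", "y", "z": the shift along the world's x, y, z in m; "wx", "wy", "wz": the turn, a rotation vector about the world's x, y, z in degrees. A call has 1 to 8 rows; each row is the pose to reach, as a shift and turn from the pose commanded when the call began; what a row does not reach only later rows make up. A row lasts 1/12 s, in which the tool goes at most 41.7 mm and 7.16 degrees, less where a joint would pass 70% of its speed; a pose out of reach is approached as far as the arm can. A call with a gripper value outside its range is refused whole. "claw" is the opening, from 0 (shut) to 1 (fully open), set as the call begins (left out, the last holds). The fingers move at their own pace and stop on an object; "grip_force" is the grip in N (left out, the last holds). Time passes only in rows, so rows that repeat a pose let the fingers close. It gives the time, the measured TCP pose, the force, the opening and the grip force at its end, in the units of the state.
- ctrl.state(): the state, without advancing time (a new reading comes with each control period).
- ctrl.read_camera(name): name is "scene" or "side" or "wrist"; returns (picture, depth): 480x640x3 uint8, red, green, blue; 480x640 float32, m along the optical axis (not along the pixel's ray), 0 where there is no reading.
- ctrl.camera_info(name): a dict with "fovy" (degrees; the focal length in pixels is half the picture's height over the tangent of half this angle, whatever the lens; pixels are square), "cx", "cy" (the principal point, pixels), "dist" ([k1, k2, p1, p2, k3] as OpenCV has them; the pictures are not rectified), "R" (3x3) and "t" (3): a world point X has camera coordinates R X + t; the wrist camera has in their place "hand_eye" (4x4, takes a point from camera to tool coordinates, whose origin is the TCP and whose axes are the flange's). Camera axes: x right, y down, z forward; pixel columns grow to the right and rows downward; lengths in m; the calibration is good to about 2 mm. A picture is of the moment at which its call begins: read the wrist's pose just before it. camera_info takes no time and is no camera call.
- ctrl.finish_job(): hands the job in; it is judged then, once.
Trained networks look in the newest picture that a camera, given by its name, has taken for a name from the list of things; names that differ only in an ending like _2 or _b are one class to them, and where a whole thing is asked for, a point or a joint stands for the part that bears it (a point fixed in the world has none). Each returns a list of dicts, best first, with "confidence" (0 to 1); they miss things now and then, are a little off and sometimes report something else, mostly with a low value. They report only what shows in the picture. A call takes as long as a camera call.
- ctrl.silhouettes(camera, thing): "mask" (480x640 bool, what is visible of it) and "extent" ([centre column, centre row, width, height] in pixels, round what is visible of it).
The state is a dict: "time_s": time; "joint_positions": joint angles; "qd": joint speeds; "effort": joint torques, N m; "position": TCP position; "eef_rot": TCP orientation; "contact_force": force on the tool from outside, world axes, zero at the start; "ft_torque": the same for the moment, N m; "opening": finger opening in m; "grasp_force": force on a finger pad.
Only numpy, scipy, OpenCV 4.12 (cv2) and the standard library are available. Lean on these libraries where they do the work, as an engineer would, in place of code of your own. Each camera call takes 0.05 s, during which the arm holds its last target. There are 200 camera calls.

TASK

Lay the red-wood offcut in the V-cradle and let go, so that you can take it again by its broad faces; then stand it on its long narrow edge on the narrow raised bearer of the stand, centred and in line with the bearer, and let go. Finally bring the red hold-down arm over by its black knob and lower it gently onto the offcut, without letting it snap down, and leave everything else where it is.

Things in the scene. Friction and masses are not known exactly. Their poses are not given: they have to be found in the camera images.
- offcut: Dark red wooden offcut, a plain bar 45 mm (its x) by 151 mm (its y) by 22 mm (its z), about 0.1 kg. It starts lying flat on the saw table. Origin at the centre of one broad 45x151 mm face, the underside at the start; z points from there through the 22 mm thickness.
- offcut_mid (a point): Centre of the offcut, 11 mm from the origin along its z.
- cradle: Fixed wooden V-cradle: base board 118 x 96 mm, 12 mm thick, carrying two yokes, each 15 mm thick, centred at x = -42.5 and +42.5 mm; the 70 mm between them is clear down to the base board. Each yoke has a 90 degree V notch, open upward. Origin under the centre of the base board at table height; x along the groove, z up.
- groove (a point): Middle of the V's bottom line, 70 mm above the table. Both flanks rise at 45 degrees for 50 mm, to 36 mm either side and 106 mm above the table. The offcut lies in it lengthwise, either way round, about centred, rolled 45 degrees to either side: a broad face on one flank, a narrow edge on the other. It overhangs the yokes and can be gripped between them.
- stand: Fixed bearer stand on a plywood base board 225 x 74 mm, 12 mm thick. Origin at table height under the centre of its bearer; x runs along the bearer towards the hinge post (36 x 30 mm, centred at x = 127 mm, up to 138 mm high), z up.
- bearer_top (a point): Centre of the top of the bearer, 60 mm above the table: a pale wooden rail 110 mm long (along the stand's x) and 24 mm wide. When the offcut stands on edge on it, the offcut's centre is 22.5 mm above this point and its top edge 45 mm above it.
- hinge (a point): Hinge axis of the hold-down arm, parallel to the stand's y, at x = 125 mm, y = 0, z = 125 mm in the stand's frame.
- hold_arm (a joint): Angle (rad) of the red hold-down arm. It starts parked, leaning back at about 2.1 (its stop), and stays there; 0 is fully down with nothing beneath. Below about 1.7 its weight (0.2 kg) and a light spring swing it down, slamming unless held. Its round rubber foot, 90 mm from the hinge, rests on the on-edge offcut, 35 mm off the bearer's centre, at about 0.13 with 1.8 N.
- knob (a point): Centre of the arm's black knob, a cylinder 28 mm in diameter, 26 mm wide, axis parallel to the stand's y: pinch it from above across its flat ends; it turns between the fingers as the arm swings. At joint value a it lies in the stand's frame at x = 125 - 120 cos a + 30 sin a, z = 125 + 120 sin a + 30 cos a (mm), y = 0: about 213 mm up when parked, 170 mm at the end.
- sanding_block: Cork sanding block 60 x 106 x 32 mm lying on the table, a bystander. Origin at the centre of its underside.
- mug: Green mug 86 x 118 x 96 mm, a bystander. Origin at the centre of its underside.
- jar: Jar of screws with a red lid, 60 mm in diameter, 82 mm high, a bystander. Origin at the centre of its underside.

How it is judged:
On the way, in this order (a step that is already met when the one before it is completed fails the run):
1. the offcut lies in the V-cradle, rolled about 45 degrees, released (horizontal distance between offcut_mid and cradle below 0.035 m and z of offcut_mid in the frame of cradle between 0.075 and 0.11 m and angle between offcut's own z axis and vertical between 0.6 and 0.97 rad and angle between the y axis of offcut and the x axis of cradle, either way round below 0.12 rad and linear speed of offcut below 0.02 m/s and contact force between the fingers and offcut below 0.3 N), for 0.2 s.
2. the offcut stands on its narrow edge on the bearer, centred, released, with the hold-down arm still parked (x of offcut_mid in the frame of stand between -0.02 and 0.02 m and y of offcut_mid in the frame of stand between -0.008 and 0.008 m and z of offcut_mid in the frame of stand between 0.077 and 0.087 m and angle between offcut's own z axis and vertical between 1.4508 and 1.6908 rad and angle between offcut's own y axis and vertical between 1.4508 and 1.6908 rad and angle between the y axis of offcut and the x axis of stand, either way round below 0.12 rad and linear speed of offcut below 0.02 m/s and contact force between the fingers and offcut below 0.3 N and value of joint hold_arm above 1.6 rad), for 0.2 s.
At the end, for the whole second after the job is handed in: The offcut stands at rest on its long narrow edge (within 0.12 rad) on the bearer, its centre within 20 mm of the bearer's centre lengthwise and 8 mm sideways, in line with the bearer within 0.12 rad; the hold-down arm's foot rests on it (arm at 0.08 to 0.19 rad, still); all released (x of offcut_mid in the frame of stand between -0.02 and 0.02 m and y of offcut_mid in the frame of stand between -0.008 and 0.008 m and z of offcut_mid in the frame of stand between 0.077 and 0.087 m and angle between offcut's own z axis and vertical between 1.4508 and 1.6908 rad and angle between offcut's own y axis and vertical between 1.4508 and 1.6908 rad and angle between the y axis of offcut and the x axis of stand, either way round below 0.12 rad and linear speed of offcut below 0.02 m/s and contact force between the fingers and offcut below 0.3 N and value of joint hold_arm between 0.08 and 0.19 rad and velocity of joint hold_arm between -0.05 and 0.05 rad/s); the robot touches nothing.
It fails at once if the hold-down arm snaps down (faster than 3 rad/s) (velocity of joint hold_arm below -3 rad/s).
It fails at once if the sanding block is moved more than 30 mm (distance of sanding_block from where it was at the start of the episode above 0.03 m).
It fails at once if the green mug is moved more than 30 mm (distance of mug from where it was at the start of the episode above 0.03 m).
It fails at once if the red-lidded jar is moved more than 30 mm (distance of jar from where it was at the start of the episode above 0.03 m).
It also fails if it takes over 72 s, if anything falls off the work surface, if the arm or the gripper's body presses on something with over 40 N, if the wrist force passes 120 N, or if a joint passes its speed limit or range.

## Working session

There is one attempt and no reset: what is moved stays moved. The work goes in short steps, Python scripts to look and compute and a tool call to move; the robot and the scene stay as the last step left them, time stands still between calls to the robot, and variables do not carry over. Pictures are saved under pics/ and viewed, at most 10 in all, crops included, and the job is handed in when it is done.

Besides the shell and the picture viewer there is one more tool, called after "Call:" by a JSON object that holds its "method" and its "body". jog_arm: Moves the arm, as the interface text tells. Its arguments: {"type":"object","properties":{"steps":{"type":"array","items":{"type":"object","properties":{"x":{"type":"number"},"y":{"type":"number"},"z":{"type":"number"},"wx":{"type":"number"},"wy":{"type":"number"},"wz":{"type":"number"}}}},"claw":{"type":"number"},"grip_force":{"type":"number"}},"required":["steps"]}

```bash
mkdir -p pics; cat > h.py <<'E'
import numpy as np, cv2
from scipy.spatial.transform import Rotation as R
from bench import ctrl
def pose():
    s=ctrl.state(); q=s['eef_rot']; return np.array(s['position']), R.from_quat([q[1],q[2],q[3],q[0]]).as_matrix()
def cloud(cam,depth,mask=None,p=None):
    i=ctrl.camera_info(cam); f=240/np.tan(np.radians(i['fovy'])/2)
    K=np.array([[f,0,i['cx']],[0,f,i['cy']],[0,0,1.]])
    m=depth>0
    if mask is not None: m&=mask
    v,u=np.nonzero(m); d=depth[v,u]
    n=cv2.undistortPoints(np.stack([u,v],1).astype(float).reshape(-1,1,2),K,np.array(i['dist'])).reshape(-1,2)
    c=np.c_[n*d[:,None],d]
    if cam=='wrist':
        H=np.array(i['hand_eye']); P,Q=p; return (c@H[:3,:3].T+H[:3,3])@Q.T+P
    return (c-np.array(i['t']))@np.array(i['R'])
def rect(pts):
    r=cv2.minAreaRect((pts[:,:2]*1000).astype(np.float32)); return r
E
python3 - <<'E'
from h import *
s=ctrl.state(); print(s)
ims=[]
for c in ['scene','side']:
    im,d=ctrl.read_camera(c); np.savez(f'{c}.npz',im=im,d=d)
    ims.append(im)
    i=ctrl.camera_info(c); print(c,i['fovy'],(-np.array(i['R']).T@np.array(i['t'])).round(3))
    for t in ['offcut','cradle','stand','hold_arm','knob','sanding_block','mug','jar']:
        r=ctrl.silhouettes(c,t)
        for x in r[:2]:
            pts=cloud(c,d,x['mask'])
            if len(pts)<10: continue
            print(c,t,round(x['confidence'],2),np.round(x['extent']),len(pts),np.median(pts,0).round(3),np.percentile(pts,3,axis=0).round(3),np.percentile(pts,97,axis=0).round(3),rect(pts))
cv2.imwrite('pics/a.png',cv2.cvtColor(ims[0],cv2.COLOR_RGB2BGR));cv2.imwrite('pics/b.png',cv2.cvtColor(ims[1],cv2.COLOR_RGB2BGR))
E
```

```text
{'time_s': 0.0, 'joint_positions': array([ 1.14241952,  0.33286185, -0.06470811,  1.46097228,  0.02159972,
        1.34991383, -0.08848795]), 'qd': array([-5.27344310e-04,  2.46127476e-04, -9.31748213e-04, -1.25148130e-03,
        7.55806162e-05,  1.38735440e-03,  1.07867761e-03]), 'effort': array([ 1.03110964e-03, -6.23245239e+01,  2.54074536e-02, -3.89900780e+01,
       -6.13511237e-02,  3.96523043e-02,  1.36469143e-04]), 'position': array([ 0.2465519 , -0.57388867,  0.23274544]), 'eef_rot': array([-7.07383405e-04,  9.79484231e-01,  2.01519497e-01, -1.79698937e-04]), 'contact_force': array([ 0.61751052,  0.14351125, -0.70331905]), 'ft_torque': array([ 3.70246057e-02, -5.58192615e-05,  1.95080665e-03]), 'grasp_force': 0.0, 'opening': 0.08684095110758508}
scene 42.824345200004295 [-0.025  0.54   1.042]
scene offcut 0.94 [334. 338.  63.  65.] 1695 [0.449 0.12  0.023] [0.418 0.047 0.006] [0.484 0.185 0.027] ((454.7444763183594, 115.0091552734375), (58.79520034790039, 150.26416015625), 15.751337051391602)
scene cradle 0.67 [382. 240.  71.  83.] 2551 [ 0.564 -0.096  0.016] [ 0.506 -0.151
[... 3036 characters left out ...]
(103.83448791503906, 108.35442352294922), 27.055545806884766)
side sanding_block 0.49 [421. 304.  32.  48.] 1235 [ 0.805 -0.057  0.05 ] [ 0.782 -0.07   0.009] [ 0.832 -0.022  0.085] ((813.8148803710938, -27.065227508544922), (91.28227996826172, 61.85002136230469), 72.67827606201172)
side mug 0.89 [368. 340.  58.  73.] 3127 [ 0.694 -0.152  0.059] [ 0.653 -0.184  0.004] [ 0.736 -0.1    0.096] ((701.322021484375, -92.248046875), (188.3202667236328, 99.06410217285156), 83.3415298461914)
side jar 0.57 [421. 303.  33.  48.] 1229 [ 0.805 -0.057  0.05 ] [ 0.782 -0.07   0.009] [ 0.832 -0.023  0.085] ((814.7684326171875, -28.769912719726562), (89.61714172363281, 60.053653717041016), 68.26856994628906)
```

View pics/a.png

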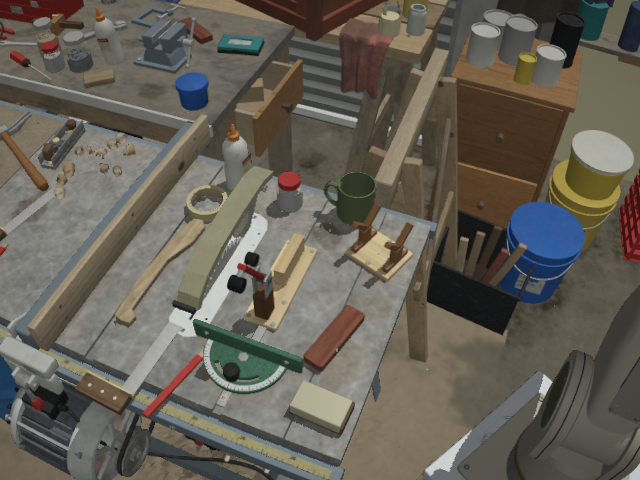

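View pics/b.png

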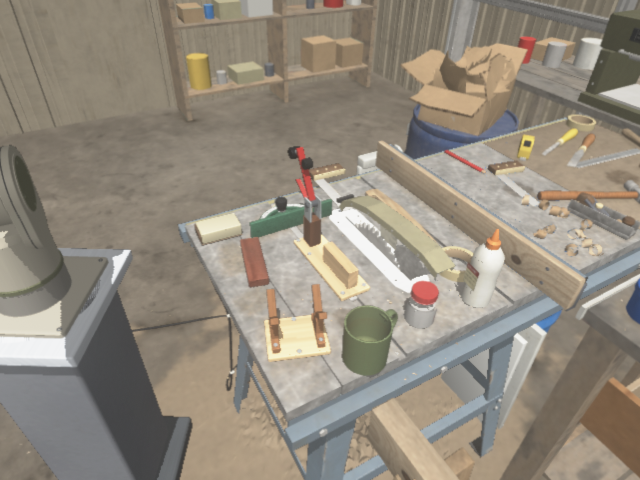

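Both pictures show the red offcut (scene ~334,338), cradle (~382,240) with yokes spaced roughly along world x, and the stand (~280,280) with its arm parked at the near/left end. The saw guard runs beside the stand at ~230,240. Next I fit precise poses and check clearances.

```bash
cat > m.py <<'E'
from h import *
P=[];C=[]
for c in ['scene','side']:
    z=np.load(c+'.npz'); P.append(cloud(c,z['d'])); C.append(z['im'][z['d']>0].astype(int))
for k,n in enumerate(['scene','side']):
    p=P[k]
    def box(x0,x1,y0,y1,z0,z1): return p[(p[:,0]>x0)&(p[:,0]<x1)&(p[:,1]>y0)&(p[:,1]<y1)&(p[:,2]>z0)&(p[:,2]<z1)]
    t=box(.38,.5,-.02,.02,-.03,.03); print(n,'table z',np.median(t[:,2]))
    print(' offcut',rect(box(.40,.51,.02,.2,.018,.03)), np.median(box(.44,.47,.08,.13,.015,.03)[:,2]))
    print(' cradle base',rect(box(.48,.645,-.17,-.03,.009,.016)))
    y=box(.48,.65,-.18,-.02,.03,.12); print(' yokes',y[:,2].max(),rect(y)); 
    for a,b in [(.45,.562),(.562,.65)]:
        q=y[(y[:,0]>a)&(y[:,0]<b)]; print('  yoke',rect(q),q[:,2].max())
    print(' bearer',rect(box(.54,.75,0,.2,.055,.064)))
    print(' standbase',rect(box(.50,.75,-.05,.3,.009,.0155)))
    kn=box(.45,.62,.17,.36,.18,.26); print(' arm top',rect(kn),kn[:,2].max())
    col=C[k][(p[:,0]>.45)&(p[:,0]<.62)&(p[:,1]>.17)&(p[:,1]<.36)&(p[:,2]>.18)&(p[:,2]<.26)]
    dk=kn[col.max(1)<60]; print(' dark',len(dk),dk.mean(0),dk.min(0),dk.max(0))
A=np.vstack(P)
print('height map mm, rows x .40.., cols y -.20..')
ys=np.arange(-.2,.46,.04)
print('      ',(ys*100).round().astype(int))
for x in np.arange(.28,.96,.04):
    r=[]
    for y in ys:
        q=A[(abs(A[:,0]-x)<.02)&(abs(A[:,1]-y)<.02),2]; r.append(int(1000*np.percentile(q,98)) if len(q)>3 else -99)
    print(round(x,2),r)
E
python3 m.py
```

```text
scene table z -0.0007121394083775071
 offcut ((452.5462951660156, 112.88740539550781), (47.78421401977539, 153.3126678466797), 16.104887008666992) 0.023272836485629746
 cradle base ((562.14892578125, -100.52464294433594), (118.1306381225586, 99.07636260986328), 10.012917518615723)
 yokes 0.10918644889641922 ((579.0706176757812, -106.69380187988281), (134.23968505859375, 106.58810424804688), 9.476400375366211)
  yoke ((531.5110473632812, -105.0290756225586), (39.4857292175293, 88.16288757324219), 10.560541152954102) 0.10759763857542089
  yoke ((612.499755859375, -104.9886245727539), (42.53476333618164, 114.423583984375), 32.839290618896484) 0.10918644889641922
 bearer ((625.339599609375, 116.10881805419922), (26.647247314453125, 203.310302734375), 31.48952865600586)
 standbase ((627.4342651367188, 127.30491638183594), (246.97091674804688, 351.6231384277344), 1.7043910026550293)
 arm top ((555.7369995117188, 237.73260498046875), (27.548847198486328, 84.00995635986328), 31.53530502319336) 0.2400487182406494
 dark 409 [0.54884506 0.2443483  0.22110795] [0.52434559 0.19980757 0.20561504] 
[... 1898 characters left out ...]
12, 136, 225, 236, 227, 16, 14, 11, 12]
0.6 [2, 12, 105, 101, 106, 3, 8, 15, 61, 134, 217, 13, 51, 51, 10, 4, 4]
0.64 [2, 94, 96, 4, 4, 15, 62, 63, 63, 4, 10, 5, 59, 60, 5, 6, 5]
0.68 [95, 96, 95, 95, 4, 14, 63, 63, 15, 4, 95, 100, 90, 68, 6, 5, 4]
0.72 [94, 96, 96, 87, 5, 4, 15, 4, 4, 114, 112, 107, 96, 71, 5, 15, 14]
0.76 [-22, 1, 82, 74, 47, 5, 4, 117, 118, 116, 113, 110, 4, 5, 15, 18, 17]
0.8 [-99, -21, 3, 83, 85, 110, 119, 119, 119, 118, 2, 3, 14, 18, 18, 17, 3]
0.84 [-99, -22, 0, 74, 85, 112, 119, 119, 117, 17, 19, 18, 19, 19, 15, 3, 87]
0.88 [-99, -99, -22, 2, 4, 107, 110, 27, 29, 28, 19, 18, 14, 4, 82, 88, 89]
0.92 [-99, -99, -25, -21, 3, 170, 169, 29, 5, 29, 4, 4, 4, 89, 90, 89, 68]
```

Call:
{"method": "jog_arm", "body": {"steps": [{"x": 0.104, "y": 0.33, "wz": 45}, {"x": 0.104, "y": 0.33, "wz": 45}, {"x": 0.104, "y": 0.33, "wz": 45}, {"x": 0.104, "y": 0.33, "wz": 45}, {"x": 0.104, "y": 0.33, "wz": 45}, {"x": 0.104, "y": 0.33, "wz": 45}, {"x": 0.104, "y": 0.33, "wz": 45}, {"x": 0.104, "y": 0.33, "wz": 45}], "claw": 1}}

```text
schema error: expected keys x, y, z, wx, wy, wz
```

```bash
cat > m2.py <<'E'
from h import *
# fit bearer & stand: top face points in colour-independent box, iterating in stand frame
A=[]
for c in ['scene','side']:
    z=np.load(c+'.npz'); A.append(cloud(c,z['d']))
for a in A+[np.vstack(A)]:
    th=np.radians(121.3); c=np.array([.6505,.077])
    for it in range(4):
        ex=np.array([np.cos(th),np.sin(th)]); ey=np.array([-ex[1],ex[0]])
        l=np.c_[(a[:,:2]-c)@ex,(a[:,:2]-c)@ey]
        m=(abs(l[:,0])<.075)&(abs(l[:,1])<.03)&(a[:,2]>.056)&(a[:,2]<.067)
        r=rect(a[m]); c=np.array(r[0])/1000
        w,h=r[1]; an=r[2]+(0 if w>h else 90); th=np.radians(an)
    b=(abs(l[:,0]-.03)<.17)&(abs(l[:,1])<.05)&(a[:,2]>.009)&(a[:,2]<.0155)
    print('bearer',r,an,np.median(a[m][:,2]),'base',rect(a[b]))
    k=(l[:,0]>.15)&(l[:,0]<.27)&(abs(l[:,1])<.06)&(a[:,2]>.15)
    print(' arm local x,y pct',np.percentile(l[k],[1,50,99],axis=0).round(4).tolist(),a[k][:,2].max())
    p=(l[:,0]>.1)&(l[:,0]<.15)&(abs(l[:,1])<.03)&(a[:,2]>.128)&(a[:,2]<.142)
    print(' post',rect(np.c_[l[p]]),p.sum())
print(pose())
E
python3 m2.py
```

```text
bearer ((648.4554443359375, 77.72651672363281), (25.629777908325195, 113.45083618164062), 30.229936599731445) 120.22993659973145 0.06078828438730643 base ((626.8759155273438, 113.8067855834961), (75.53790283203125, 227.1058807373047), 29.974987030029297)
 arm local x,y pct [[0.1513, -0.0121], [0.1958, 0.0032], [0.2261, 0.0129]] 0.2400487182406494
 post ((123.65672302246094, 1.7387237548828125), (31.625286102294922, 32.717647552490234), 89.5760269165039) 123
bearer ((649.260498046875, 78.44367980957031), (25.999814987182617, 113.3974380493164), 29.26917266845703) 119.26917266845703 0.06113262576125612 base ((628.3314208984375, 113.81675720214844), (74.77434539794922, 224.47669982910156), 30.293590545654297)
 arm local x,y pct [[0.1501, -0.0068], [0.1788, 0.0081], [0.2202, 0.0165]] 0.2390870295885588
 post ((124.7638931274414, 2.7548599243164062), (32.455291748046875, 34.31118392944336), 0.752526044845581) 142
bearer ((649.1200561523438, 78.26209259033203), (27.273794174194336, 113.66779327392578), 30.028362274169922) 120.02836227416992 0.06099598944294912 base ((627.3954467773438, 114.09296417236328), (76.11209106445312, 226.8326416015625), 30.293590545654297)
 arm local x,y pct [[0.1505, -0.0102], [0.1884, 0.0051], [0.2259, 0.0144]] 0.2400487182406494
 post ((124.9462890625, 1.6649894714355469), (34.11578369140625, 34.15517044067383), 86.98175048828125) 265
(array([ 0.24675353, -0.57425766,  0.2335962 ]), array([[ 9.18798554e-01,  3.94726751e-01,  9.45908882e-05],
       [ 3.94726758e-01, -9.18798552e-01, -8.19923394e-05],
       [ 5.45454015e-05,  1.12671998e-04, -9.99999992e-01]]))
```

Call:
{"method": "jog_arm", "body": {"steps": [{"x": 0.104, "y": 0.33, "z": 0, "wx": 0, "wy": 0, "wz": 45}, {"x": 0.104, "y": 0.33, "z": 0, "wx": 0, "wy": 0, "wz": 45}, {"x": 0.104, "y": 0.33, "z": 0, "wx": 0, "wy": 0, "wz": 45}, {"x": 0.104, "y": 0.33, "z": 0, "wx": 0, "wy": 0, "wz": 45}, {"x": 0.104, "y": 0.33, "z": 0, "wx": 0, "wy": 0, "wz": 45}, {"x": 0.104, "y": 0.33, "z": 0, "wx": 0, "wy": 0, "wz": 45}, {"x": 0.104, "y": 0.33, "z": 0, "wx": 0, "wy": 0, "wz": 45}, {"x": 0.104, "y": 0.33, "z": 0, "wx": 0, "wy": 0, "wz": 45}], "claw": 1, "grip_force": 20}}

```text
time_s: 1.57
position: [0.3471, -0.2544, 0.2338]
eef_rot: [0.0, 0.827, 0.562, -0.0]
contact_force: [0.6, -0.3, 0.2]
opening: 0.0872
grasp_force: 0.0
```

Call:
{"method": "jog_arm", "body": {"steps": [{"x": 0.103, "y": 0.357, "z": 0, "wx": 0, "wy": 0, "wz": 37.6}, {"x": 0.103, "y": 0.357, "z": 0, "wx": 0, "wy": 0, "wz": 37.6}, {"x": 0.103, "y": 0.357, "z": 0, "wx": 0, "wy": 0, "wz": 37.6}, {"x": 0.103, "y": 0.357, "z": 0, "wx": 0, "wy": 0, "wz": 37.6}, {"x": 0.103, "y": 0.357, "z": 0, "wx": 0, "wy": 0, "wz": 37.6}, {"x": 0.103, "y": 0.357, "z": -0.05, "wx": 0, "wy": 0, "wz": 37.6}, {"x": 0.103, "y": 0.357, "z": -0.1, "wx": 0, "wy": 0, "wz": 37.6}, {"x": 0.103, "y": 0.357, "z": -0.1, "wx": 0, "wy": 0, "wz": 37.6}]}}

```text
time_s: 2.23
position: [0.4354, 0.0495, 0.1734]
eef_rot: [0.002, 0.603, 0.798, 0.001]
contact_force: [0.7, -1.5, -1.0]
opening: 0.0871
grasp_force: 0.0
```

```bash
cat > w.py <<'E'
from h import *
import sys
p=pose(); im,d=ctrl.read_camera('wrist'); np.savez(sys.argv[1]+'.npz',im=im,d=d,P=p[0],Q=p[1])
cv2.imwrite(f'pics/{sys.argv[1]}.png',cv2.cvtColor(im,cv2.COLOR_RGB2BGR))
print(p, np.degrees(np.arctan2(p[1][1,0],p[1][0,0])), ctrl.state()['joint_positions'].round(3))
E
python3 w.py w1; python3 -c "
from h import *
z=np.load('w1.npz');a=cloud('wrist',z['d'],None,(z['P'],z['Q']))
m=(abs(a[:,0]-.4535)<.07)&(abs(a[:,1]-.113)<.09)&(a[:,2]>.016)&(a[:,2]<.03);print(rect(a[m]),m.sum(),np.median(a[m][:,2]))"
```

```text
(array([0.43540376, 0.04949214, 0.17340276]), array([[-2.73932256e-01,  9.61742288e-01,  3.59044684e-03],
       [ 9.61747872e-01,  2.73935720e-01, -5.01980427e-04],
       [-1.46632745e-03,  3.31559598e-03, -9.99993428e-01]])) 105.89841122339928 [ 0.571  0.008 -0.788  1.978  0.003  1.158  0.063]
((453.97308349609375, 114.57429504394531), (45.377586364746094, 151.0112762451172), 15.613479614257812) 10389 0.023760923229702968
```

Call:
{"method": "jog_arm", "body": {"steps": [{"x": 0.01, "y": 0.035, "z": -0.03, "wx": 0, "wy": 0, "wz": 0}, {"x": 0.015, "y": 0.055, "z": -0.06, "wx": 0, "wy": 0, "wz": 0}, {"x": 0.015, "y": 0.055, "z": -0.08, "wx": 0, "wy": 0, "wz": 0}, {"x": 0.015, "y": 0.055, "z": -0.08, "wx": 0, "wy": 0, "wz": 0}, {"x": 0.015, "y": 0.055, "z": -0.08, "wx": 0, "wy": 0, "wz": 0}]}}

```text
time_s: 2.7
position: [0.4489, 0.1022, 0.0928]
eef_rot: [-0.001, 0.603, 0.798, -0.001]
contact_force: [0.5, 0.5, -0.2]
opening: 0.0871
grasp_force: 0.0
```

Call:
{"method": "jog_arm", "body": {"steps": [{"x": 0.005, "y": 0.012, "z": -0.03, "wx": 0, "wy": 0, "wz": 0}, {"x": 0.005, "y": 0.012, "z": -0.06, "wx": 0, "wy": 0, "wz": 0}, {"x": 0.005, "y": 0.012, "z": -0.078, "wx": 0, "wy": 0, "wz": 0}, {"x": 0.005, "y": 0.012, "z": -0.078, "wx": 0, "wy": 0, "wz": 0}, {"x": 0.005, "y": 0.012, "z": -0.078, "wx": 0, "wy": 0, "wz": 0}]}}

```text
time_s: 3.12
position: [0.4552, 0.1137, 0.0164]
eef_rot: [0.0, 0.603, 0.797, 0.0]
contact_force: [1.2, -0.1, 0.4]
opening: 0.0871
grasp_force: 0.0
```

Call:
{"method": "jog_arm", "body": {"steps": [{"x": 0, "y": 0, "z": 0, "wx": 0, "wy": 0, "wz": 0}, {"x": 0, "y": 0, "z": 0, "wx": 0, "wy": 0, "wz": 0}, {"x": 0, "y": 0, "z": 0, "wx": 0, "wy": 0, "wz": 0}, {"x": 0, "y": 0, "z": 0, "wx": 0, "wy": 0, "wz": 0}, {"x": 0, "y": 0, "z": 0, "wx": 0, "wy": 0, "wz": 0}, {"x": 0, "y": 0, "z": 0, "wx": 0, "wy": 0, "wz": 0}, {"x": 0, "y": 0, "z": 0, "wx": 0, "wy": 0, "wz": 0}, {"x": 0, "y": 0, "z": 0, "wx": 0, "wy": 0, "wz": 0}], "claw": 0, "grip_force": 25}}

```text
time_s: 3.78
position: [0.4545, 0.1143, 0.0151]
eef_rot: [-0.0, 0.603, 0.798, -0.0]
contact_force: [-0.9, -0.3, 2.2]
opening: 0.0447
grasp_force: 25.0
```

Call:
{"method": "jog_arm", "body": {"steps": [{"x": 0, "y": 0, "z": 0.04, "wx": 0, "wy": 0, "wz": 0}, {"x": 0, "y": 0, "z": 0.08, "wx": 0, "wy": 0, "wz": 0}, {"x": 0, "y": 0, "z": 0.12, "wx": 0, "wy": 0, "wz": 0}, {"x": 0, "y": 0, "z": 0.16, "wx": 0, "wy": 0, "wz": -7}, {"x": 0.02, "y": -0.03, "z": 0.19, "wx": 0, "wy": 0, "wz": -14}, {"x": 0.03, "y": -0.06, "z": 0.21, "wx": 0, "wy": 0, "wz": -21}, {"x": 0.04, "y": -0.09, "z": 0.22, "wx": 0, "wy": 0, "wz": -28}, {"x": 0.05, "y": -0.11, "z": 0.22, "wx": 0, "wy": 0, "wz": -35}]}}

```text
time_s: 4.45
position: [0.5061, 0.001, 0.2378]
eef_rot: [0.002, 0.817, 0.576, 0.001]
contact_force: [0.6, -0.1, -0.9]
opening: 0.0452
grasp_force: 25.0
```

Call:
{"method": "jog_arm", "body": {"steps": [{"x": 0.01, "y": -0.02, "z": 0, "wx": 0, "wy": 0, "wz": -7}, {"x": 0.02, "y": -0.04, "z": 0, "wx": 0, "wy": 0, "wz": -14}, {"x": 0.03, "y": -0.06, "z": 0, "wx": 0, "wy": 0, "wz": -21}, {"x": 0.04, "y": -0.08, "z": 0, "wx": 0, "wy": 0, "wz": -28}, {"x": 0.05, "y": -0.1, "z": 0, "wx": 0, "wy": 0, "wz": -35}, {"x": 0.06, "y": -0.1, "z": 0, "wx": 0, "wy": 0, "wz": -42}, {"x": 0.06, "y": -0.1, "z": 0, "wx": 0, "wy": 0, "wz": -49}, {"x": 0.06, "y": -0.1, "z": 0, "wx": 0, "wy": 0, "wz": -56}]}}

```text
time_s: 5.12
position: [0.5647, -0.0958, 0.2343]
eef_rot: [-0.0, 0.992, 0.126, -0.0]
contact_force: [0.6, 0.0, -0.5]
opening: 0.0452
grasp_force: 25.0
```

Call:
{"method": "jog_arm", "body": {"steps": [{"x": 0, "y": 0, "z": 0, "wx": 0, "wy": 0, "wz": -4.7}, {"x": 0, "y": 0, "z": 0, "wx": 0, "wy": 0, "wz": -4.7}, {"x": 0, "y": 0, "z": 0, "wx": 0, "wy": 0, "wz": -4.7}]}}

```text
time_s: 5.37
position: [0.5644, -0.0955, 0.2348]
eef_rot: [-0.0, 0.996, 0.09, -0.0]
contact_force: [-0.6, 0.1, -0.9]
opening: 0.0446
grasp_force: 25.0
```

```bash
python3 w.py w2
```

```text
(array([ 0.56441918, -0.09551617,  0.2347852 ]), array([[ 9.83798630e-01,  1.79276318e-01, -5.06889518e-04],
       [ 1.79276357e-01, -9.83798753e-01,  3.05229504e-05],
       [-4.93205234e-04, -1.20901743e-04, -9.99999871e-01]])) 10.327613740122109 [ 0.544  0.262 -0.542  1.579  0.138  1.339 -1.405]
```

Now tilt +45° about the groove axis.

Call:
{"method": "jog_arm", "body": {"steps": [{"x": 0, "y": 0, "z": 0, "wx": 6.9, "wy": 1.24, "wz": 0}, {"x": 0, "y": 0, "z": 0, "wx": 13.8, "wy": 2.5, "wz": 0}, {"x": 0, "y": 0, "z": 0, "wx": 20.7, "wy": 3.7, "wz": 0}, {"x": 0, "y": 0, "z": 0, "wx": 27.6, "wy": 5, "wz": 0}, {"x": 0, "y": 0, "z": 0, "wx": 34.5, "wy": 6.2, "wz": 0}, {"x": 0, "y": 0, "z": 0, "wx": 41.4, "wy": 7.45, "wz": 0}, {"x": 0, "y": 0, "z": 0, "wx": 44.3, "wy": 8, "wz": 0}, {"x": 0, "y": 0, "z": 0, "wx": 44.3, "wy": 8, "wz": 0}]}}

```text
time_s: 6.08
position: [0.5638, -0.0986, 0.232]
eef_rot: [-0.383, 0.919, 0.08, -0.035]
contact_force: [-0.3, -0.6, -1.2]
opening: 0.0448
grasp_force: 25.0
```

```bash
python3 - <<'E'
from h import *
p,Q=pose(); print(p.round(4),Q.round(3).tolist(),ctrl.state()['joint_positions'].round(3))
im,d=ctrl.read_camera('scene'); np.savez('s2.npz',im=im,d=d); cv2.imwrite('pics/s2.png',cv2.cvtColor(im[120:420,180:580],cv2.COLOR_RGB2BGR))
g=np.array([np.cos(np.radians(10.2)),np.sin(np.radians(10.2)),0])
mid=p+.004*Q[:,2]; tgt=np.array([.5628,-.101,.0])
n=np.array([-g[1],g[0],0])
print('mid',mid,'tilt',np.degrees(np.arccos(-Q[2,2])),'along err',(mid-tgt)@g,'lat',(mid-tgt)@n)
# network + depth of the offcut
r=ctrl.silhouettes('scene','offcut')
E
```

```text
[ 0.5638 -0.0986  0.232 ] [[0.985, 0.12, -0.126], [0.174, -0.693, 0.699], [-0.004, -0.711, -0.704]] [ 0.816  0.612 -0.557  1.353 -0.383  1.639 -1.065]
mid [ 0.56328847 -0.09582613  0.22917257] tilt 45.2910361440609 along err 0.0013969615533737545 lat 0.005005602330155588
```

View pics/s2.png

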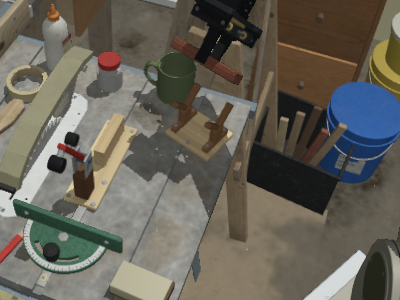

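Call:
{"method": "jog_arm", "body": {"steps": [{"x": 0, "y": 0.003, "z": -0.03, "wx": 0, "wy": 0, "wz": 0}, {"x": -0.002, "y": 0.003, "z": -0.06, "wx": 0, "wy": 0, "wz": 0}, {"x": -0.002, "y": 0.003, "z": -0.09, "wx": 0, "wy": 0, "wz": 0}, {"x": -0.002, "y": 0.003, "z": -0.11, "wx": 0, "wy": 0, "wz": 0}, {"x": -0.002, "y": 0.003, "z": -0.125, "wx": 0, "wy": 0, "wz": 0}, {"x": -0.002, "y": 0.003, "z": -0.128, "wx": 0, "wy": 0, "wz": 0}, {"x": -0.002, "y": 0.003, "z": -0.13, "wx": 0, "wy": 0, "wz": 0}, {"x": -0.002, "y": 0.003, "z": -0.13, "wx": 0, "wy": 0, "wz": 0}]}}

```text
time_s: 6.85
position: [0.5633, -0.0924, 0.1064]
eef_rot: [-0.381, 0.92, 0.083, -0.034]
contact_force: [0.8, -0.2, -0.1]
opening: 0.0447
grasp_force: 25.0
```

Call:
{"method": "jog_arm", "body": {"steps": [{"x": -0.001, "y": -0.003, "z": -0.004, "wx": 0, "wy": 0, "wz": 0}, {"x": -0.001, "y": -0.003, "z": -0.007, "wx": 0, "wy": 0, "wz": 0}, {"x": -0.001, "y": -0.003, "z": -0.008, "wx": 0, "wy": 0, "wz": 0}, {"x": -0.001, "y": -0.003, "z": -0.008, "wx": 0, "wy": 0, "wz": 0}]}}

```text
time_s: 7.18
position: [0.5618, -0.0955, 0.0975]
eef_rot: [-0.381, 0.92, 0.082, -0.034]
contact_force: [0.7, 0.8, 1.1]
opening: 0.0453
grasp_force: 25.0
```

Call:
{"method": "jog_arm", "body": {"steps": [{"x": 0, "y": 0, "z": -0.001, "wx": 0, "wy": 0, "wz": 0}, {"x": 0, "y": 0, "z": -0.002, "wx": 0, "wy": 0, "wz": 0}, {"x": 0, "y": 0, "z": -0.0025, "wx": 0, "wy": 0, "wz": 0}, {"x": 0, "y": 0, "z": -0.0025, "wx": 0, "wy": 0, "wz": 0}]}}

```text
time_s: 7.52
position: [0.5619, -0.095, 0.0968]
eef_rot: [-0.382, 0.92, 0.083, -0.034]
contact_force: [-4.0, -0.9, 13.2]
opening: 0.045
grasp_force: 25.0
```

Call:
{"method": "jog_arm", "body": {"steps": [{"x": 0, "y": 0, "z": 0.0015, "wx": 0, "wy": 0, "wz": 0}, {"x": 0, "y": 0, "z": 0.0015, "wx": 0, "wy": 0, "wz": 0}, {"x": 0, "y": 0, "z": 0.0015, "wx": 0, "wy": 0, "wz": 0}, {"x": 0, "y": 0, "z": 0.0015, "wx": 0, "wy": 0, "wz": 0}, {"x": 0, "y": 0, "z": 0.0015, "wx": 0, "wy": 0, "wz": 0}, {"x": 0, "y": 0, "z": 0.0015, "wx": 0, "wy": 0, "wz": 0}], "claw": 1}}

```text
time_s: 8.02
position: [0.5615, -0.0957, 0.0959]
eef_rot: [-0.381, 0.92, 0.082, -0.035]
contact_force: [0.3, 0.1, -1.0]
opening: 0.077
grasp_force: 0.0
```

Call:
{"method": "jog_arm", "body": {"steps": [{"x": 0, "y": -0.02, "z": 0.02, "wx": 0, "wy": 0, "wz": 0}, {"x": 0.01, "y": -0.05, "z": 0.05, "wx": 0, "wy": 0, "wz": 0}, {"x": 0.01, "y": -0.075, "z": 0.075, "wx": 0, "wy": 0, "wz": 0}, {"x": 0.015, "y": -0.09, "z": 0.1, "wx": 0, "wy": 0, "wz": 0}, {"x": 0.015, "y": -0.09, "z": 0.13, "wx": 0, "wy": 0, "wz": 0}, {"x": 0.015, "y": -0.09, "z": 0.16, "wx": 0, "wy": 0, "wz": 0}]}}

```text
time_s: 8.52
position: [0.5764, -0.1869, 0.2567]
eef_rot: [-0.381, 0.92, 0.081, -0.034]
contact_force: [1.1, 0.1, 0.2]
opening: 0.0871
grasp_force: 0.0
```

```bash
python3 - <<'E'
from h import *
p,Q=pose(); print(p.round(4),Q.round(3).tolist(),ctrl.state()['joint_positions'].round(3),ctrl.state()['contact_force'])
im,d=ctrl.read_camera('side'); i2,d2=ctrl.read_camera('scene'); np.savez('s3.npz',d=d,d2=d2)
cv2.imwrite('pics/s3.png',cv2.cvtColor(np.hstack([cv2.resize(im[240:400,200:360],(400,400)),cv2.resize(i2[140:300,300:460],(400,400))]),cv2.COLOR_RGB2BGR))
for c,D in [('side',d),('scene',d2)]:
    r=ctrl.silhouettes(c,'offcut')
    for x in r[:1]:
        a=cloud(c,D,x['mask']); a=a[(abs(a[:,0]-.5614)<.1)&(abs(a[:,1]+.093)<.08)]
        print(c,x['confidence'],len(a),rect(a),a[:,2].min(),a[:,2].max())
E
```

```text
[ 0.5764 -0.1869  0.2567] [[0.985, 0.122, -0.125], [0.175, -0.696, 0.696], [-0.002, -0.707, -0.707]] [ 0.835  0.708 -0.509  1.132 -0.341  1.798 -1.04 ] [1.05210199 0.05015759 0.21927902]
side 0.59 696 ((508.5400390625, -73.90949249267578), (52.32401657104492, 104.7588119506836), 11.231791496276855) -0.0005201059737223128 0.11835606104042597
```

View pics/s3.png

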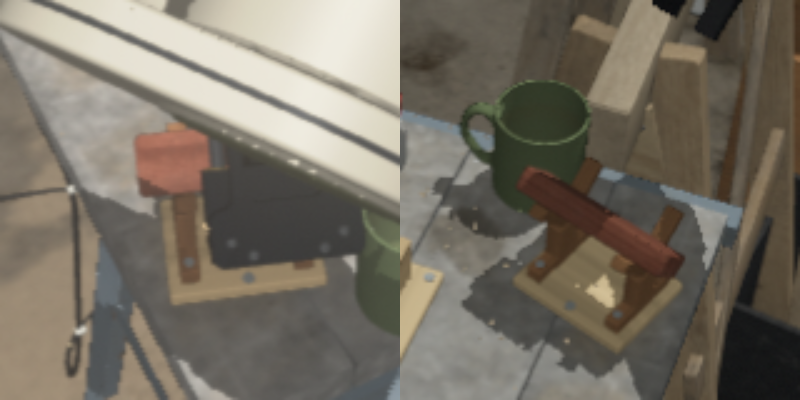

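Scene crop (right half) shows the offcut lying centred across both yokes, rolled. Now I roll the tool 90° about the groove for the broad-face grip.

Call:
{"method": "jog_arm", "body": {"steps": [{"x": 0, "y": 0.02, "z": 0, "wx": -6.8, "wy": -1.2, "wz": 0}, {"x": 0, "y": 0.03, "z": 0, "wx": -13.6, "wy": -2.4, "wz": 0}, {"x": 0, "y": 0.05, "z": 0, "wx": -20.4, "wy": -3.7, "wz": 0}, {"x": -0.01, "y": 0.06, "z": 0, "wx": -27.2, "wy": -4.9, "wz": 0}, {"x": -0.01, "y": 0.08, "z": 0, "wx": -34, "wy": -6.1, "wz": 0}, {"x": -0.01, "y": 0.1, "z": 0, "wx": -40.8, "wy": -7.3, "wz": 0}, {"x": -0.02, "y": 0.11, "z": 0, "wx": -47.6, "wy": -8.6, "wz": 0}, {"x": -0.02, "y": 0.12, "z": 0, "wx": -54.4, "wy": -9.8, "wz": 0}], "claw": 0.7}}

```text
time_s: 9.38
position: [0.5556, -0.0646, 0.2564]
eef_rot: [0.092, 0.992, 0.089, 0.009]
contact_force: [0.9, 0.1, -0.4]
opening: 0.061
grasp_force: 0.0
```

Call:
{"method": "jog_arm", "body": {"steps": [{"x": 0, "y": 0.01, "z": 0, "wx": -6.8, "wy": -1.2, "wz": 0}, {"x": 0, "y": 0.02, "z": 0, "wx": -13.6, "wy": -2.4, "wz": 0}, {"x": -0.01, "y": 0.03, "z": -0.01, "wx": -20.4, "wy": -3.7, "wz": 0}, {"x": -0.01, "y": 0.04, "z": -0.02, "wx": -27.2, "wy": -4.9, "wz": 0}, {"x": -0.01, "y": 0.05, "z": -0.03, "wx": -34, "wy": -6.1, "wz": 0}, {"x": -0.01, "y": 0.05, "z": -0.04, "wx": -34.2, "wy": -6.15, "wz": 0}, {"x": -0.01, "y": 0.05, "z": -0.04, "wx": -34.2, "wy": -6.15, "wz": 0}]}}

```text
time_s: 9.97
position: [0.5449, -0.0138, 0.2117]
eef_rot: [0.381, 0.92, 0.086, 0.031]
contact_force: [-0.4, -0.5, -1.0]
opening: 0.0608
grasp_force: 0.0
```

```bash
python3 w.py w4; python3 - <<'E'
from h import *
p,Q=pose(); print(Q.round(3).tolist())
g=np.array([np.cos(np.radians(10.2)),np.sin(np.radians(10.2)),0]);n=np.array([-g[1],g[0],0])
print('tool z local',Q[:,2]@g,Q[:,2]@n,Q[2,2],'x.g',Q[:,0]@g)
z=np.load('w4.npz'); a=cloud('wrist',z['d'],None,(z['P'],z['Q']))
im=z['im'][z['d']>0].astype(int); red=(im[:,0]>1.5*im[:,1])
l=np.c_[(a-[.5628,-.101,0])@g,(a-[.5628,-.101,0])@n,a[:,2]]
m=red&(abs(l[:,0])<.1)&(abs(l[:,1])<.05)&(l[:,2]>.06)&(l[:,2]<.13)
b=l[m]
# rotated 45: s along (n+up)/√2 , t along (-n+up)/√2
s=(b[:,1]+b[:,2]-.07)/2**.5; t=(-b[:,1]+b[:,2]-.07)/2**.5
print(m.sum(),'along',np.percentile(b[:,0],[.5,99.5]),'s',np.percentile(s,[1,50,99]),'t',np.percentile(t,[1,50,99]))
E
```

```text
(array([ 0.54492875, -0.01378581,  0.21165345]), array([[ 0.98333513,  0.133692  ,  0.12320091],
       [ 0.18164886, -0.69468514, -0.69600018],
       [-0.00746382,  0.70678073, -0.7073933 ]])) 10.466110674508416 [ 0.018  0.332 -0.603  1.776  0.886  1.54  -2.225]
[[0.984, 0.129, 0.123], [0.178, -0.696, -0.696], [-0.005, 0.707, -0.708]]
tool z local -0.002628625900607126 -0.7065588202636687 -0.7076494356907858 x.g 0.9999887110834557
7224 along [-0.07048966  0.07585094] s [-0.00037132  0.04623201  0.05299119] t [-0.01068583  0.01360908  0.04954893]
```

Call:
{"method": "jog_arm", "body": {"steps": [{"x": 0.003, "y": 0.003, "z": -0.02, "wx": 0, "wy": 0, "wz": 0}, {"x": 0.003, "y": 0.003, "z": -0.036, "wx": 0, "wy": 0, "wz": 0}, {"x": 0.003, "y": 0.003, "z": -0.036, "wx": 0, "wy": 0, "wz": 0}, {"x": 0.006, "y": -0.013, "z": -0.052, "wx": 0, "wy": 0, "wz": 0}, {"x": 0.009, "y": -0.03, "z": -0.069, "wx": 0, "wy": 0, "wz": 0}, {"x": 0.012, "y": -0.047, "z": -0.086, "wx": 0, "wy": 0, "wz": 0}, {"x": 0.012, "y": -0.047, "z": -0.086, "wx": 0, "wy": 0, "wz": 0}, {"x": 0.012, "y": -0.047, "z": -0.086, "wx": 0, "wy": 0, "wz": 0}]}}

```text
time_s: 10.68
position: [0.5584, -0.0651, 0.131]
eef_rot: [0.381, 0.92, 0.08, 0.033]
contact_force: [-0.3, -0.1, -0.0]
opening: 0.0607
grasp_force: 0.0
```

Call:
{"method": "jog_arm", "body": {"steps": [{"x": 0.002, "y": -0.012, "z": -0.022, "wx": 0, "wy": 0, "wz": 0}, {"x": 0.004, "y": -0.024, "z": -0.034, "wx": 0, "wy": 0, "wz": 0}, {"x": 0.005, "y": -0.029, "z": -0.04, "wx": 0, "wy": 0, "wz": 0}, {"x": 0.005, "y": -0.029, "z": -0.04, "wx": 0, "wy": 0, "wz": 0}, {"x": 0.005, "y": -0.029, "z": -0.04, "wx": 0, "wy": 0, "wz": 0}]}}

```text
time_s: 11.1
position: [0.564, -0.0912, 0.0912]
eef_rot: [0.381, 0.92, 0.081, 0.035]
contact_force: [0.1, -0.1, -0.1]
opening: 0.0608
grasp_force: 0.0
```

```bash
python3 - <<'E'
from h import *
p,Q=pose(); s=ctrl.state(); print(p.round(4),Q.round(3).tolist(),s['contact_force'],s['joint_positions'].round(3))
mid=np.array([.5625,-.0927,.0931]); print('mid in tool',((mid-p)@Q).round(4))
E
```

```text
[ 0.564  -0.0912  0.0912] [[0.984, 0.123, 0.126], [0.176, -0.696, -0.696], [0.002, 0.707, -0.707]] [ 0.05193893 -0.10051904 -0.13433152] [ 0.084  0.477 -0.52   1.883  1.038  1.321 -2.343]
mid in tool [-0.0018  0.0022 -0.0005]
```

Call:
{"method": "jog_arm", "body": {"steps": [{"x": 0, "y": -0.003, "z": 0, "wx": 0, "wy": 0, "wz": 0}, {"x": 0, "y": -0.003, "z": 0, "wx": 0, "wy": 0, "wz": 0}, {"x": 0, "y": -0.003, "z": 0, "wx": 0, "wy": 0, "wz": 0}]}}

```text
time_s: 11.35
position: [0.5639, -0.0942, 0.0908]
eef_rot: [0.381, 0.92, 0.082, 0.035]
contact_force: [-0.3, 0.4, -0.1]
opening: 0.0611
grasp_force: 0.0
```

Call:
{"method": "jog_arm", "body": {"steps": [{"x": 0, "y": 0, "z": 0, "wx": 0, "wy": 0, "wz": 0}, {"x": 0, "y": 0, "z": 0, "wx": 0, "wy": 0, "wz": 0}, {"x": 0, "y": 0, "z": 0, "wx": 0, "wy": 0, "wz": 0}, {"x": 0, "y": 0, "z": 0, "wx": 0, "wy": 0, "wz": 0}, {"x": 0, "y": 0, "z": 0, "wx": 0, "wy": 0, "wz": 0}, {"x": 0, "y": 0, "z": 0, "wx": 0, "wy": 0, "wz": 0}, {"x": 0, "y": 0, "z": 0, "wx": 0, "wy": 0, "wz": 0}, {"x": 0, "y": 0, "z": 0, "wx": 0, "wy": 0, "wz": 0}], "claw": 0, "grip_force": 25}}

```text
time_s: 12.02
position: [0.5637, -0.0952, 0.0906]
eef_rot: [0.382, 0.92, 0.081, 0.034]
contact_force: [-0.2, -1.6, 3.7]
opening: 0.0217
grasp_force: 25.0
```

Call:
{"method": "jog_arm", "body": {"steps": [{"x": 0, "y": 0, "z": 0.02, "wx": 0, "wy": 0, "wz": 0}, {"x": 0, "y": 0, "z": 0.06, "wx": 0, "wy": 0, "wz": 0}, {"x": 0, "y": 0, "z": 0.1, "wx": 6.8, "wy": 1.2, "wz": 0}, {"x": 0, "y": 0, "z": 0.13, "wx": 13.6, "wy": 2.4, "wz": 0}, {"x": 0, "y": 0, "z": 0.16, "wx": 20.4, "wy": 3.7, "wz": 0}, {"x": 0, "y": 0, "z": 0.17, "wx": 27.2, "wy": 4.9, "wz": 0}, {"x": 0, "y": 0, "z": 0.17, "wx": 34, "wy": 6.1, "wz": 0}, {"x": 0, "y": 0, "z": 0.17, "wx": 40.8, "wy": 7.3, "wz": 0}]}}

```text
time_s: 12.68
position: [0.5646, -0.0943, 0.2628]
eef_rot: [0.029, 0.996, 0.089, 0.006]
contact_force: [-0.4, -0.4, -2.0]
opening: 0.0219
grasp_force: 25.0
```

```bash
cat > t.py <<'E'
from h import *
# rotvec (deg, world) from the present pose to tool-down with x-axis yaw a
import sys
p,Q=pose(); a=np.radians(float(sys.argv[1])); x=np.array([np.cos(a),np.sin(a),0]); z=np.array([0,0,-1.])
T=np.c_[x,np.cross(z,x),z]; s=ctrl.state()
print(p.round(4),'rotvec',np.degrees(R.from_matrix(T@Q.T).as_rotvec()).round(2),s['joint_positions'].round(3),s['contact_force'].round(1),s['opening'])
E
python3 t.py 10.3
```

```text
[ 0.5646 -0.0943  0.2628] rotvec [3.22 0.93 0.13] [ 0.524  0.229 -0.551  1.56   0.179  1.374 -1.442] [-0.4 -0.4 -2. ] 0.021852042053179036
```

Call:
{"method": "jog_arm", "body": {"steps": [{"x": 0, "y": 0, "z": 0, "wx": 3.2, "wy": 0.9, "wz": 0}, {"x": 0, "y": 0, "z": 0, "wx": 3.2, "wy": 0.9, "wz": 0}, {"x": 0, "y": 0, "z": 0, "wx": 3.2, "wy": 0.9, "wz": 0}]}}

```text
time_s: 12.93
position: [0.5634, -0.0953, 0.2594]
eef_rot: [0.003, 0.996, 0.088, -0.003]
contact_force: [0.3, 1.6, -1.4]
opening: 0.0217
grasp_force: 25.0
```

Call:
{"method": "jog_arm", "body": {"steps": [{"x": 0.005, "y": 0.01, "z": 0, "wx": 0, "wy": 0, "wz": 7}, {"x": 0.01, "y": 0.02, "z": 0, "wx": 0, "wy": 0, "wz": 14}, {"x": 0.015, "y": 0.03, "z": 0, "wx": 0, "wy": 0, "wz": 21}, {"x": 0.02, "y": 0.04, "z": 0, "wx": 0, "wy": 0, "wz": 28}, {"x": 0.025, "y": 0.05, "z": 0, "wx": 0, "wy": 0, "wz": 35}, {"x": 0.03, "y": 0.06, "z": 0, "wx": 0, "wy": 0, "wz": 42}, {"x": 0.035, "y": 0.07, "z": 0, "wx": 0, "wy": 0, "wz": 49}, {"x": 0.04, "y": 0.08, "z": 0, "wx": 0, "wy": 0, "wz": 56}]}}

```text
time_s: 13.6
position: [0.6034, -0.0117, 0.2599]
eef_rot: [0.004, 0.835, 0.55, -0.001]
contact_force: [0.2, 0.4, -1.2]
opening: 0.0217
grasp_force: 25.0
```

Call:
{"method": "jog_arm", "body": {"steps": [{"x": 0.005, "y": 0.01, "z": 0, "wx": 0, "wy": 0, "wz": 7}, {"x": 0.01, "y": 0.02, "z": 0, "wx": 0, "wy": 0, "wz": 14}, {"x": 0.015, "y": 0.03, "z": 0, "wx": 0, "wy": 0, "wz": 21}, {"x": 0.02, "y": 0.04, "z": 0, "wx": 0, "wy": 0, "wz": 28}, {"x": 0.025, "y": 0.05, "z": 0, "wx": 0, "wy": 0, "wz": 35}, {"x": 0.03, "y": 0.06, "z": 0, "wx": 0, "wy": 0, "wz": 42}, {"x": 0.04, "y": 0.08, "z": 0, "wx": 0, "wy": 0, "wz": 49}, {"x": 0.044, "y": 0.09, "z": 0, "wx": 0, "wy": 0, "wz": 54}]}}

```text
time_s: 14.27
position: [0.6473, 0.0798, 0.2599]
eef_rot: [0.004, 0.494, 0.869, 0.001]
contact_force: [0.0, 0.8, -0.2]
opening: 0.022
grasp_force: 25.0
```

Call:
{"method": "jog_arm", "body": {"steps": [{"x": 0, "y": 0, "z": 0, "wx": 0, "wy": 0, "wz": 0}, {"x": 0, "y": 0, "z": 0, "wx": 0, "wy": 0, "wz": 0}]}}

```text
time_s: 14.43
position: [0.6469, 0.0777, 0.2599]
eef_rot: [0.004, 0.498, 0.867, 0.0]
contact_force: [0.6, -0.7, -0.1]
opening: 0.0217
grasp_force: 25.0
```

```bash
python3 t.py 120.1; python3 w.py w5; python3 - <<'E'
from h import *
z=np.load('w5.npz'); a=cloud('wrist',z['d'],None,(z['P'],z['Q'])); im=z['im'][z['d']>0].astype(int); red=(im[:,0]>1.5*im[:,1])
# held offcut in tool frame
t=(a-z['P'])@z['Q']
m=red&(abs(t[:,2])<.05)&(abs(t[:,1])<.03)&(abs(t[:,0])<.12)
print('held n',m.sum(),np.percentile(t[m],[1,50,99],axis=0).round(4).tolist(), rect(t[m]) if m.sum()>9 else '')
m=(a[:,2]>.056)&(a[:,2]<.067)&(abs(a[:,0]-.649)<.08)&(abs(a[:,1]-.078)<.08)
print('bearer',m.sum(),rect(a[m]) if m.sum()>9 else '')
E
```

```text
[0.6469 0.0777 0.2599] rotvec [ 0.17  0.38 -0.12] [ 0.4    0.508 -0.865  1.314  0.386  1.483  0.096] [ 0.6 -0.7 -0.1] 0.021683822961842892
(array([0.64692989, 0.07771378, 0.25986023]), array([[-0.50334493,  0.86405953,  0.00670927],
       [ 0.86406527,  0.50337116, -0.00294698],
       [-0.00592362,  0.0043139 , -0.99997315]])) 120.2221320495759 [ 0.401  0.507 -0.864  1.314  0.386  1.483  0.096]
held n 12790 [[-0.0284, -0.01, -0.0303], [0.0381, 0.0005, -0.0288], [0.0732, 0.0111, -0.0076]] ((21.289976119995117, 4.043678283691406), (104.5541763305664, 34.5372428894043), 3.2989416122436523)
bearer 0
```

View pics/w5.png

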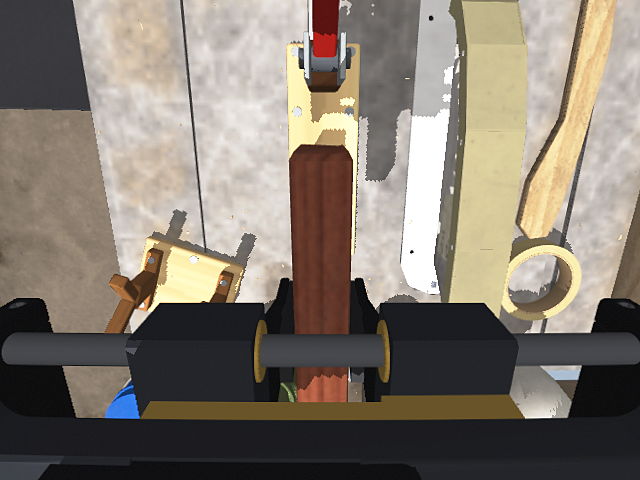

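Wrist view: the offcut is held upright in line with the stand, above the bearer, its far end clear of the post (~325,75) and the saw guard well to the right.

Call:
{"method": "jog_arm", "body": {"steps": [{"x": 0.001, "y": 0.001, "z": -0.03, "wx": 0.2, "wy": 0.4, "wz": 0}, {"x": 0.002, "y": 0.001, "z": -0.06, "wx": 0.2, "wy": 0.4, "wz": 0}, {"x": 0.002, "y": 0.001, "z": -0.09, "wx": 0.2, "wy": 0.4, "wz": 0}, {"x": 0.002, "y": 0.001, "z": -0.12, "wx": 0.2, "wy": 0.4, "wz": 0}, {"x": 0.002, "y": 0.001, "z": -0.145, "wx": 0.2, "wy": 0.4, "wz": 0}, {"x": 0.002, "y": 0.001, "z": -0.16, "wx": 0.2, "wy": 0.4, "wz": 0}, {"x": 0.002, "y": 0.001, "z": -0.165, "wx": 0.2, "wy": 0.4, "wz": 0}, {"x": 0.002, "y": 0.001, "z": -0.165, "wx": 0.2, "wy": 0.4, "wz": 0}]}}

```text
time_s: 15.15
position: [0.6492, 0.0758, 0.0945]
eef_rot: [-0.001, 0.5, 0.866, -0.0]
contact_force: [-0.4, 0.1, -0.4]
opening: 0.0219
grasp_force: 25.0
```

Call:
{"method": "jog_arm", "body": {"steps": [{"x": 0, "y": 0, "z": 0, "wx": 0, "wy": 0, "wz": 0}, {"x": 0, "y": 0, "z": 0, "wx": 0, "wy": 0, "wz": 0}]}}

```text
time_s: 15.32
position: [0.6506, 0.0766, 0.0971]
eef_rot: [0.001, 0.499, 0.866, 0.001]
contact_force: [0.5, -0.7, -1.4]
opening: 0.0219
grasp_force: 25.0
```

```bash
python3 t.py 120.1; python3 - <<'E'
from h import *
ex=np.array([np.cos(np.radians(120.1)),np.sin(np.radians(120.1))]);ey=np.array([-ex[1],ex[0]])
for c in ['scene','side']:
    im,d=ctrl.read_camera(c); a=cloud(c,d); k=im[d>0].astype(int)
    if c=='side': cv2.imwrite('pics/s6.png',cv2.cvtColor(cv2.resize(im[170:310,260:420],(800,600)),cv2.COLOR_RGB2BGR))
    l=np.c_[(a[:,:2]-[.6491,.0782])@ex,(a[:,:2]-[.6491,.0782])@ey,a[:,2]]
    b=(abs(l[:,0])<.09)&(abs(l[:,1])<.04)&(l[:,2]>.07)&(l[:,2]<.135)&(k[:,0]>1.5*k[:,1])
    q=l[b]; print(c,b.sum(),np.percentile(q,[1,50,99],axis=0).round(4).tolist())
    top=q[q[:,2]>np.percentile(q[:,2],98)-.006]; print(' top',rect(top))
E
```

```text
[0.6506 0.0766 0.0971] rotvec [-0.08  0.13 -0.01] [ 0.386  0.635 -0.808  1.497  0.476  1.211  0.033] [ 0.5 -0.7 -1.4] 0.021943027958854226
scene 526 [[-0.0059, -0.0096, 0.0895], [0.0447, 0.0044, 0.1226], [0.0712, 0.0127, 0.1285]]
 top ((22.5089168548584, 1.0243425369262695), (97.7419662475586, 22.29320526123047), 1.8823286294937134)
side 25 [[-0.0632, -0.0075, 0.123], [-0.0381, 0.0015, 0.1248], [-0.023, 0.0064, 0.1273]]
 top ((-41.23583221435547, 2.242428779602051), (12.320304870605469, 42.637821197509766), 76.57571411132812)
```

View pics/s6.png

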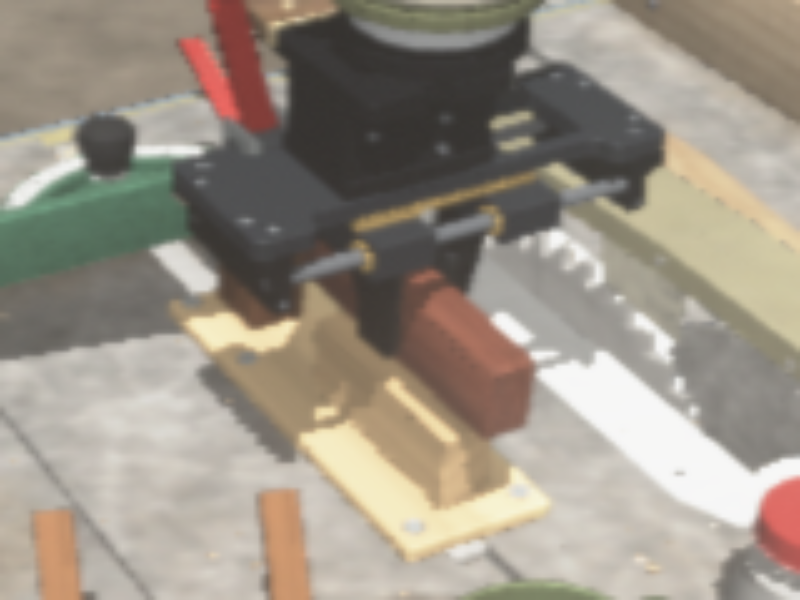

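Side crop shows the offcut above the bearer, ~20 mm to go, clear of post and guard. Lowering.

Call:
{"method": "jog_arm", "body": {"steps": [{"x": -0.001, "y": 0.002, "z": -0.006, "wx": 0, "wy": 0.1, "wz": 0}, {"x": -0.001, "y": 0.002, "z": -0.012, "wx": 0, "wy": 0.1, "wz": 0}, {"x": -0.001, "y": 0.002, "z": -0.016, "wx": 0, "wy": 0.1, "wz": 0}, {"x": -0.001, "y": 0.002, "z": -0.016, "wx": 0, "wy": 0.1, "wz": 0}, {"x": -0.001, "y": 0.002, "z": -0.016, "wx": 0, "wy": 0.1, "wz": 0}]}}

```text
time_s: 15.83
position: [0.6483, 0.0784, 0.0786]
eef_rot: [-0.002, 0.499, 0.867, -0.0]
contact_force: [-0.2, -0.2, -1.1]
opening: 0.0216
grasp_force: 25.0
```

Call:
{"method": "jog_arm", "body": {"steps": [{"x": 0, "y": 0, "z": -0.001, "wx": 0, "wy": 0, "wz": 0}, {"x": 0, "y": 0, "z": -0.002, "wx": 0, "wy": 0, "wz": 0}, {"x": 0, "y": 0, "z": -0.002, "wx": 0, "wy": 0, "wz": 0}]}}

```text
time_s: 16.08
position: [0.6485, 0.0783, 0.0779]
eef_rot: [-0.001, 0.499, 0.867, -0.0]
contact_force: [-3.9, -1.0, 7.9]
opening: 0.0219
grasp_force: 25.0
```

Call:
{"method": "jog_arm", "body": {"steps": [{"x": 0, "y": 0, "z": 0.0005, "wx": 0, "wy": 0, "wz": 0}, {"x": 0, "y": 0, "z": 0.0005, "wx": 0, "wy": 0, "wz": 0}, {"x": 0, "y": 0, "z": 0.0005, "wx": 0, "wy": 0, "wz": 0}, {"x": 0, "y": 0, "z": 0.0005, "wx": 0, "wy": 0, "wz": 0}, {"x": 0, "y": 0, "z": 0.0005, "wx": 0, "wy": 0, "wz": 0}, {"x": 0, "y": 0, "z": 0.0005, "wx": 0, "wy": 0, "wz": 0}], "claw": 0.6}}

```text
time_s: 16.58
position: [0.6485, 0.0784, 0.0774]
eef_rot: [-0.001, 0.499, 0.867, -0.0]
contact_force: [0.6, -0.3, -0.3]
opening: 0.0499
grasp_force: 0.0
```

Call:
{"method": "jog_arm", "body": {"steps": [{"x": 0, "y": 0, "z": 0.02, "wx": 0, "wy": 0, "wz": 0}, {"x": 0, "y": 0, "z": 0.05, "wx": 0, "wy": 0, "wz": 0}, {"x": 0, "y": 0, "z": 0.09, "wx": 0, "wy": 0, "wz": 0}, {"x": 0, "y": 0, "z": 0.13, "wx": 0, "wy": 0, "wz": 0}, {"x": 0, "y": 0, "z": 0.17, "wx": 0, "wy": 0, "wz": 0}, {"x": 0, "y": 0, "z": 0.2, "wx": 0, "wy": 0, "wz": 0}, {"x": 0, "y": 0, "z": 0.22, "wx": 0, "wy": 0, "wz": 0}, {"x": 0, "y": 0, "z": 0.22, "wx": 0, "wy": 0, "wz": 0}]}}

```text
time_s: 17.25
position: [0.6498, 0.0792, 0.3028]
eef_rot: [0.001, 0.499, 0.867, 0.002]
contact_force: [-0.1, 0.1, 0.7]
opening: 0.0522
grasp_force: 0.0
```

```bash
cat > chk.py <<'E'
from h import *
ex=np.array([np.cos(np.radians(120.1)),np.sin(np.radians(120.1))]);ey=np.array([-ex[1],ex[0]])
def loc(a): return np.c_[(a[:,:2]-[.6491,.0782])@ex,(a[:,:2]-[.6491,.0782])@ey,a[:,2]]
for c in ['scene','side','wrist']:
    pp=pose(); im,d=ctrl.read_camera(c); l=loc(cloud(c,d,None,pp)); k=im[d>0].astype(int)
    cv2.imwrite(f'pics/chk_{c}.png',cv2.cvtColor(im,cv2.COLOR_RGB2BGR))
    b=(abs(l[:,0])<.09)&(abs(l[:,1])<.04)&(l[:,2]>.099)&(l[:,2]<.112)
    q=l[b]; print(c,b.sum(),'offcut top',rect(q) if len(q)>9 else '',np.median(q[:,2]) if len(q) else '')
    dk=(l[:,0]>.15)&(l[:,0]<.26)&(abs(l[:,1])<.05)&(l[:,2]>.17)&(l[:,2]<.26)
    q=l[dk]; kk=k[dk]; black=kk.max(1)<70
    if black.sum()>5: print('  black',black.sum(),np.percentile(q[black],[2,50,98],axis=0).round(4).tolist())
    rd=kk[:,0]>2*kk[:,1]
    if rd.sum()>5: print('  red',rd.sum(),np.percentile(q[rd],[2,50,98],axis=0).round(4).tolist())
E
python3 chk.py; python3 t.py 120.1
```

```text
scene 652 offcut top ((-1.5714569091796875, 2.145632743835449), (24.30781364440918, 150.93692016601562), 89.92221069335938) 0.10552581399326362
  black 420 [[0.1515, -0.0099, 0.1787], [0.2093, 0.0046, 0.2222], [0.2261, 0.0142, 0.2286]]
  red 110 [[0.1535, -0.005, 0.1739], [0.1813, 0.008, 0.2203], [0.1928, 0.0096, 0.2383]]
side 556 offcut top ((-2.4266128540039062, 1.044367790222168), (149.64013671875, 23.065160751342773), 0.5607249736785889) 0.10591607142952059
  black 94 [[0.1514, -0.0052, 0.2081], [0.2019, 0.0089, 0.2197], [0.2159, 0.0131, 0.2277]]
  red 96 [[0.151, -0.0054, 0.1765], [0.1759, 0.0009, 0.2196], [0.1874, 0.0064, 0.2357]]
wrist 3347 offcut top ((-1.0050430297851562, -0.07011222839355469), (150.64967346191406, 21.767763137817383), 0.5044659376144409) 0.10664590821812425
  black 23 [[0.151, -0.0078, 0.1782], [0.1513, -0.0008, 0.1793], [0.1515, 0.0062, 0.1803]]
  red 82 [[0.15, -0.0082, 0.1761], [0.1508, -0.0005, 0.1783], [0.1514, 0.0065, 0.1802]]
[0.6484 0.0783 0.2967] rotvec [-0.05 -0.17 -0.04] [ 0.384  0.505 -0.867  1.237  0.375  1.564  0.106] [-0.3  0.4 -1.6] 0.052258797489108076
```

View pics/chk_wrist.png

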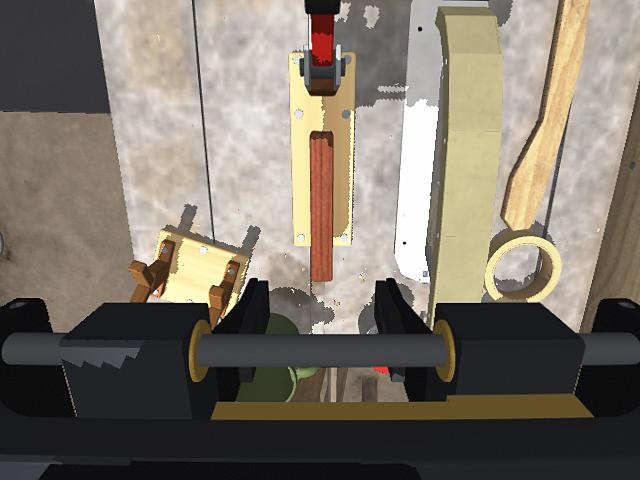

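The offcut stands centred on the bearer (wrist picture ~321,205), and all three cameras agree within tolerance. Next: the knob, at about world (0.543, 0.261, 0.213).

Call:
{"method": "jog_arm", "body": {"steps": [{"x": -0.015, "y": 0.026, "z": 0, "wx": 0, "wy": 0, "wz": 0}, {"x": -0.03, "y": 0.052, "z": 0, "wx": 0, "wy": 0, "wz": 0}, {"x": -0.048, "y": 0.083, "z": 0, "wx": 0, "wy": 0, "wz": 0}, {"x": -0.066, "y": 0.114, "z": 0, "wx": 0, "wy": 0, "wz": 0}, {"x": -0.084, "y": 0.146, "z": 0, "wx": 0, "wy": 0, "wz": 0}, {"x": -0.098, "y": 0.17, "z": 0, "wx": 0, "wy": 0, "wz": 0}, {"x": -0.105, "y": 0.182, "z": 0, "wx": 0, "wy": 0, "wz": 0}, {"x": -0.105, "y": 0.182, "z": 0, "wx": 0, "wy": 0, "wz": 0}]}}

```text
time_s: 18.07
position: [0.541, 0.2635, 0.2967]
eef_rot: [-0.002, 0.497, 0.868, -0.0]
contact_force: [-0.7, 0.2, 0.5]
opening: 0.0524
grasp_force: 0.0
```

Call:
{"method": "jog_arm", "body": {"steps": [{"x": 0, "y": 0, "z": 0, "wx": 0, "wy": 0, "wz": 0}, {"x": 0, "y": 0, "z": 0, "wx": 0, "wy": 0, "wz": 0}]}}

```text
time_s: 18.23
position: [0.5446, 0.2584, 0.2967]
eef_rot: [-0.001, 0.5, 0.866, -0.001]
contact_force: [-0.5, -1.5, -0.5]
opening: 0.0521
grasp_force: 0.0
```

```bash
python3 t.py 120.1; python3 w.py w7; python3 - <<'E'
from h import *
z=np.load('w7.npz'); a=cloud('wrist',z['d'],None,(z['P'],z['Q'])); k=z['im'][z['d']>0].astype(int)
ex=np.array([np.cos(np.radians(120.1)),np.sin(np.radians(120.1))]);ey=np.array([-ex[1],ex[0]])
l=np.c_[(a[:,:2]-[.6491,.0782])@ex,(a[:,:2]-[.6491,.0782])@ey,a[:,2]]
m=(l[:,0]>.15)&(l[:,0]<.26)&(abs(l[:,1])<.022)&(l[:,2]>.195)&(l[:,2]<.25)
for n,c in [('black',k.max(1)<80),('red',k[:,0]>2*k[:,1])]:
    q=l[m&c]; print(n,len(q),np.percentile(q,[2,50,98],axis=0).round(4).tolist() if len(q)>5 else '')
p=z['P']; print('tcp local',(p[:2]-[.6491,.0782])@ex,(p[:2]-[.6491,.0782])@ey)
E
```

```text
[0.5446 0.2584 0.2967] rotvec [-0.   -0.17  0.1 ] [ 0.188  0.404 -0.949  1.382  0.323  1.521 -0.215] [-0.5 -1.5 -0.5] 0.05206126969063344
(array([0.54464117, 0.25840369, 0.29669308]), array([[-5.00061141e-01,  8.65984977e-01, -2.97917342e-03],
       [ 8.65988692e-01,  5.00063575e-01,  8.38995695e-05],
       [ 1.56243188e-03, -2.53797558e-03, -9.99995559e-01]])) 120.00408553586934 [ 0.188  0.404 -0.949  1.382  0.323  1.521 -0.215]
black 2351 [[0.1518, -0.0126, 0.213], [0.2108, -0.0009, 0.2254], [0.2264, 0.0113, 0.229]]
red 434 [[0.1697, -0.0079, 0.2106], [0.1901, -0.0008, 0.2366], [0.1949, 0.0069, 0.2391]]
tcp local 0.2082907003479526 -1.380855564614425e-06
```

View pics/w7.png

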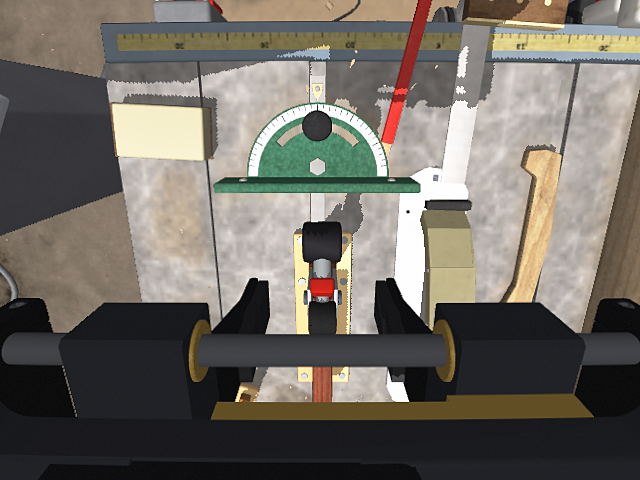

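Wrist view: knob (~322,242), red arm tip (~322,290), and foot (~322,318) are all centred between the fingers. Descending to pinch.

Call:
{"method": "jog_arm", "body": {"steps": [{"x": 0, "y": 0.003, "z": -0.03, "wx": 0, "wy": -0.1, "wz": 0.1}, {"x": 0, "y": 0.003, "z": -0.055, "wx": 0, "wy": -0.1, "wz": 0.1}, {"x": 0, "y": 0.003, "z": -0.075, "wx": 0, "wy": -0.1, "wz": 0.1}, {"x": 0, "y": 0.003, "z": -0.09, "wx": 0, "wy": -0.1, "wz": 0.1}, {"x": 0, "y": 0.003, "z": -0.092, "wx": 0, "wy": -0.1, "wz": 0.1}, {"x": 0, "y": 0.003, "z": -0.092, "wx": 0, "wy": -0.1, "wz": 0.1}, {"x": 0, "y": 0.003, "z": -0.092, "wx": 0, "wy": -0.1, "wz": 0.1}]}}

```text
time_s: 18.87
position: [0.5443, 0.2628, 0.2064]
eef_rot: [-0.0, 0.499, 0.867, 0.001]
contact_force: [-0.4, -0.2, 0.9]
opening: 0.0524
grasp_force: 0.0
```

```bash
cat > k.py <<'E'
from h import *
p,Q=pose(); s=ctrl.state()
ex=np.array([np.cos(np.radians(120.1)),np.sin(np.radians(120.1))]);ey=np.array([-ex[1],ex[0]])
g=p-.008*Q[:,2]; x=(g[:2]-[.6491,.0782])@ex*1e3; y=(g[:2]-[.6491,.0782])@ey*1e3; z=g[2]*1e3
# angle of grasp point about the hinge vs knob's own (120,30) offset
a=np.arctan2(z-125,-(x-125))-np.arctan2(30,120); print('grasp local',round(x,1),round(y,1),round(z,1),'a',round(a,3),'r err',round(np.hypot(x-125,z-125)-np.hypot(120,30),1),s['contact_force'].round(1),s['opening'],s['time_s'])
EX=np.r_[ex,0]
def rows(a0,a1,n=8):
    K=lambda a:(125-120*np.cos(a)+30*np.sin(a))/1e3*EX+np.array([.6491,.0782,(125+120*np.sin(a)+30*np.cos(a))/1e3])
    return [(K(b)-g).round(4).tolist() for b in np.linspace(a0,a1,n+1)[1:]]
import sys
if len(sys.argv)>1:
    for r in rows(float(sys.argv[1]),float(sys.argv[2])): print(r)
E
python3 k.py
```

```text
grasp local 212.3 -2.0 214.4 a 2.099 r err 1.2 [-0.4 -0.2  0.9] 0.05237942654229734 18.8667
```

Call:
{"method": "jog_arm", "body": {"steps": [{"x": 0, "y": 0, "z": 0, "wx": 0, "wy": 0, "wz": 0}, {"x": 0, "y": 0, "z": 0, "wx": 0, "wy": 0, "wz": 0}, {"x": 0, "y": 0, "z": 0, "wx": 0, "wy": 0, "wz": 0}, {"x": 0, "y": 0, "z": 0, "wx": 0, "wy": 0, "wz": 0}, {"x": 0, "y": 0, "z": 0, "wx": 0, "wy": 0, "wz": 0}, {"x": 0, "y": 0, "z": 0, "wx": 0, "wy": 0, "wz": 0}, {"x": 0, "y": 0, "z": 0, "wx": 0, "wy": 0, "wz": 0}], "claw": 0, "grip_force": 20}}

```text
time_s: 19.45
position: [0.542, 0.263, 0.2053]
eef_rot: [-0.001, 0.498, 0.867, -0.001]
contact_force: [-7.7, -3.0, 3.2]
opening: 0.0256
grasp_force: 20.0
```

```bash
python3 k.py 2.1 1.62
```

```text
grasp local 213.6 -0.1 213.3 a 2.113 r err 1.4 [-7.7 -3.   3.2] 0.025560818846110025 19.45
[0.0038, -0.0066, 0.0052]
[0.0066, -0.0116, 0.0099]
[0.0097, -0.0168, 0.0142]
[0.0128, -0.0222, 0.0182]
[0.0161, -0.0278, 0.0217]
[0.0194, -0.0336, 0.0249]
[0.0229, -0.0396, 0.0277]
[0.0264, -0.0457, 0.0301]
```

Call:
{"method": "jog_arm", "body": {"steps": [{"x": 0.002, "y": -0.007, "z": 0.005, "wx": 0, "wy": 0, "wz": 0}, {"x": 0.005, "y": -0.012, "z": 0.01, "wx": 0, "wy": 0, "wz": 0}, {"x": 0.008, "y": -0.018, "z": 0.014, "wx": 0, "wy": 0, "wz": 0}, {"x": 0.012, "y": -0.023, "z": 0.018, "wx": 0, "wy": 0, "wz": 0}, {"x": 0.015, "y": -0.029, "z": 0.022, "wx": 0, "wy": 0, "wz": 0}, {"x": 0.018, "y": -0.035, "z": 0.025, "wx": 0, "wy": 0, "wz": 0}, {"x": 0.022, "y": -0.041, "z": 0.028, "wx": 0, "wy": 0, "wz": 0}, {"x": 0.025, "y": -0.047, "z": 0.03, "wx": 0, "wy": 0, "wz": 0}]}}

```text
time_s: 20.12
position: [0.5693, 0.2159, 0.2364]
eef_rot: [-0.0, 0.498, 0.867, 0.001]
contact_force: [0.2, 4.0, 3.8]
opening: 0.0261
grasp_force: 20.0
```

```bash
python3 k.py 1.62 1.16
```

```text
grasp local 159.1 -0.0 244.4 a 1.604 r err 0.5 [0.2 4.  3.8] 0.02609009824345594 20.1167
[0.0025, -0.0044, 0.0008]
[0.006, -0.0104, 0.0023]
[0.0096, -0.0165, 0.0034]
[0.0131, -0.0227, 0.004]
[0.0167, -0.0288, 0.0043]
[0.0202, -0.035, 0.0041]
[0.0238, -0.0411, 0.0036]
[0.0273, -0.0472, 0.0026]
```

Tracking well.

Call:
{"method": "jog_arm", "body": {"steps": [{"x": 0.003, "y": -0.004, "z": 0.001, "wx": 0, "wy": 0, "wz": 0}, {"x": 0.006, "y": -0.01, "z": 0.002, "wx": 0, "wy": 0, "wz": 0}, {"x": 0.01, "y": -0.017, "z": 0.003, "wx": 0, "wy": 0, "wz": 0}, {"x": 0.013, "y": -0.023, "z": 0.004, "wx": 0, "wy": 0, "wz": 0}, {"x": 0.017, "y": -0.029, "z": 0.004, "wx": 0, "wy": 0, "wz": 0}, {"x": 0.02, "y": -0.035, "z": 0.004, "wx": 0, "wy": 0, "wz": 0}, {"x": 0.024, "y": -0.041, "z": 0.004, "wx": 0, "wy": 0, "wz": 0}, {"x": 0.027, "y": -0.047, "z": 0.003, "wx": 0, "wy": 0, "wz": 0}]}}

```text
time_s: 20.78
position: [0.5968, 0.1687, 0.2383]
eef_rot: [-0.0, 0.498, 0.867, 0.001]
contact_force: [7.5, 6.1, -1.3]
opening: 0.0261
grasp_force: 20.0
```

```bash
python3 k.py 1.16 0.7
```

```text
grasp local 104.5 -0.1 246.3 a 1.159 r err -0.7 [ 7.5  6.1 -1.3] 0.02605756576573871 20.7833
[0.0034, -0.006, -0.0007]
[0.0069, -0.012, -0.0025]
[0.0103, -0.0178, -0.0046]
[0.0136, -0.0236, -0.0072]
[0.0168, -0.0292, -0.0101]
[0.02, -0.0346, -0.0134]
[0.0231, -0.0399, -0.0171]
[0.026, -0.045, -0.021]
```

Call:
{"method": "jog_arm", "body": {"steps": [{"x": 0.004, "y": -0.006, "z": -0.001, "wx": 0, "wy": 0, "wz": 0}, {"x": 0.008, "y": -0.012, "z": -0.002, "wx": 0, "wy": 0, "wz": 0}, {"x": 0.011, "y": -0.017, "z": -0.005, "wx": 0, "wy": 0, "wz": 0}, {"x": 0.014, "y": -0.023, "z": -0.007, "wx": 0, "wy": 0, "wz": 0}, {"x": 0.018, "y": -0.029, "z": -0.01, "wx": 0, "wy": 0, "wz": 0}, {"x": 0.021, "y": -0.034, "z": -0.013, "wx": 0, "wy": 0, "wz": 0}, {"x": 0.024, "y": -0.039, "z": -0.017, "wx": 0, "wy": 0, "wz": 0}, {"x": 0.027, "y": -0.045, "z": -0.021, "wx": 0, "wy": 0, "wz": 0}]}}

```text
time_s: 21.45
position: [0.6226, 0.1244, 0.2169]
eef_rot: [-0.001, 0.498, 0.867, 0.001]
contact_force: [2.8, 8.1, -6.3]
opening: 0.0255
grasp_force: 20.0
```

```bash
python3 k.py 0.7 0.28
```

```text
grasp local 53.3 -0.3 224.9 a 0.703 r err -0.7 [ 2.8  8.1 -6.3] 0.025476683113155877 21.45
[0.0027, -0.0052, -0.0036]
[0.0052, -0.0095, -0.0078]
[0.0076, -0.0136, -0.0122]
[0.0098, -0.0175, -0.0169]
[0.0119, -0.0211, -0.0218]
[0.0139, -0.0245, -0.027]
[0.0158, -0.0277, -0.0323]
[0.0175, -0.0307, -0.0379]
```

Call:
{"method": "jog_arm", "body": {"steps": [{"x": 0.003, "y": -0.005, "z": -0.004, "wx": 0, "wy": 0, "wz": 0}, {"x": 0.005, "y": -0.009, "z": -0.008, "wx": 0, "wy": 0, "wz": 0}, {"x": 0.008, "y": -0.013, "z": -0.012, "wx": 0, "wy": 0, "wz": 0}, {"x": 0.01, "y": -0.017, "z": -0.017, "wx": 0, "wy": 0, "wz": 0}, {"x": 0.012, "y": -0.021, "z": -0.022, "wx": 0, "wy": 0, "wz": 0}, {"x": 0.014, "y": -0.024, "z": -0.027, "wx": 0, "wy": 0, "wz": 0}, {"x": 0.016, "y": -0.027, "z": -0.032, "wx": 0, "wy": 0, "wz": 0}, {"x": 0.018, "y": -0.03, "z": -0.037, "wx": 0, "wy": 0, "wz": 0}]}}

```text
time_s: 22.12
position: [0.6399, 0.0948, 0.1797]
eef_rot: [-0.001, 0.498, 0.867, 0.0]
contact_force: [-3.2, 5.4, -2.3]
opening: 0.0264
grasp_force: 20.0
```

```bash
python3 k.py 0.28 0.13
```

```text
grasp local 19.0 -0.4 187.7 a 0.289 r err -0.5 [-3.2  5.4 -2.3] 0.026369157647723455 22.1167
[0.0007, -0.0021, -0.0028]
[0.0013, -0.003, -0.0048]
[0.0018, -0.0039, -0.0069]
[0.0023, -0.0048, -0.0089]
[0.0028, -0.0057, -0.011]
[0.0033, -0.0065, -0.0132]
[0.0038, -0.0073, -0.0153]
[0.0042, -0.0081, -0.0174]
```

Last bit slowly: to about 0.17 first, then touch.

Call:
{"method": "jog_arm", "body": {"steps": [{"x": 0.001, "y": -0.002, "z": -0.003, "wx": 0, "wy": 0, "wz": 0}, {"x": 0.001, "y": -0.003, "z": -0.005, "wx": 0, "wy": 0, "wz": 0}, {"x": 0.002, "y": -0.004, "z": -0.007, "wx": 0, "wy": 0, "wz": 0}, {"x": 0.002, "y": -0.005, "z": -0.009, "wx": 0, "wy": 0, "wz": 0}, {"x": 0.003, "y": -0.006, "z": -0.011, "wx": 0, "wy": 0, "wz": 0}, {"x": 0.003, "y": -0.006, "z": -0.013, "wx": 0, "wy": 0, "wz": 0}, {"x": 0.003, "y": -0.006, "z": -0.013, "wx": 0, "wy": 0, "wz": 0}]}}

```text
time_s: 22.7
position: [0.6433, 0.089, 0.1669]
eef_rot: [-0.001, 0.498, 0.867, 0.001]
contact_force: [1.4, 5.5, -0.5]
opening: 0.0262
grasp_force: 20.0
```

```bash
python3 k.py 0.17 0.13
```

```text
grasp local 12.2 -0.4 174.9 a 0.172 r err -0.3 [ 1.4  5.5 -0.5] 0.026159642090414163 22.7
[-0.0, -0.0008, -0.0006]
[0.0001, -0.001, -0.0012]
[0.0002, -0.0012, -0.0018]
[0.0004, -0.0014, -0.0024]
[0.0005, -0.0016, -0.0029]
[0.0006, -0.0018, -0.0035]
[0.0007, -0.002, -0.0041]
[0.0008, -0.0022, -0.0046]
```

Call:
{"method": "jog_arm", "body": {"steps": [{"x": 0, "y": 0, "z": -0.001, "wx": 0, "wy": 0, "wz": 0}, {"x": 0, "y": -0.001, "z": -0.002, "wx": 0, "wy": 0, "wz": 0}, {"x": 0.001, "y": -0.001, "z": -0.003, "wx": 0, "wy": 0, "wz": 0}, {"x": 0.001, "y": -0.002, "z": -0.004, "wx": 0, "wy": 0, "wz": 0}, {"x": 0.001, "y": -0.002, "z": -0.0045, "wx": 0, "wy": 0, "wz": 0}, {"x": 0.001, "y": -0.002, "z": -0.0045, "wx": 0, "wy": 0, "wz": 0}]}}

```text
time_s: 23.2
position: [0.644, 0.0879, 0.164]
eef_rot: [-0.001, 0.498, 0.867, 0.001]
contact_force: [-5.6, 5.9, 8.0]
opening: 0.0256
grasp_force: 20.0
```

```bash
python3 k.py
```

```text
grasp local 10.9 -0.4 172.0 a 0.146 r err -0.3 [-5.6  5.9  8. ] 0.0256176049108286 23.2
```

Foot contact (8 N). Ease off a touch, release, retreat.

Call:
{"method": "jog_arm", "body": {"steps": [{"x": 0, "y": 0, "z": 0.001, "wx": 0, "wy": 0, "wz": 0}, {"x": 0, "y": 0, "z": 0.001, "wx": 0, "wy": 0, "wz": 0}], "grip_force": 5}}

```text
time_s: 23.37
position: [0.6441, 0.0876, 0.1642]
eef_rot: [-0.001, 0.498, 0.867, 0.001]
contact_force: [-1.3, 7.7, 1.3]
opening: 0.0263
grasp_force: 5.0
```

Call:
{"method": "jog_arm", "body": {"steps": [{"x": 0, "y": 0, "z": 0, "wx": 0, "wy": 0, "wz": 0}, {"x": 0, "y": 0, "z": 0, "wx": 0, "wy": 0, "wz": 0}, {"x": 0, "y": 0, "z": 0, "wx": 0, "wy": 0, "wz": 0}, {"x": 0, "y": 0, "z": 0, "wx": 0, "wy": 0, "wz": 0}, {"x": 0, "y": 0, "z": 0, "wx": 0, "wy": 0, "wz": 0}, {"x": 0, "y": 0, "z": 0, "wx": 0, "wy": 0, "wz": 0}], "claw": 0.6}}

```text
time_s: 23.87
position: [0.6446, 0.086, 0.164]
eef_rot: [-0.0, 0.498, 0.867, 0.0]
contact_force: [0.1, 0.7, 0.5]
opening: 0.0509
grasp_force: 0.0
```

Call:
{"method": "jog_arm", "body": {"steps": [{"x": 0, "y": 0, "z": 0.01, "wx": 0, "wy": 0, "wz": 0}, {"x": 0, "y": 0, "z": 0.025, "wx": 0, "wy": 0, "wz": 0}, {"x": 0, "y": 0, "z": 0.05, "wx": 0, "wy": 0, "wz": 0}, {"x": 0, "y": 0, "z": 0.08, "wx": 0, "wy": 0, "wz": 0}, {"x": 0, "y": 0, "z": 0.11, "wx": 0, "wy": 0, "wz": 0}, {"x": 0, "y": 0, "z": 0.14, "wx": 0, "wy": 0, "wz": 0}, {"x": 0, "y": 0, "z": 0.15, "wx": 0, "wy": 0, "wz": 0}, {"x": 0, "y": 0, "z": 0.15, "wx": 0, "wy": 0, "wz": 0}]}}

```text
time_s: 24.53
position: [0.6454, 0.0871, 0.3181]
eef_rot: [0.002, 0.498, 0.867, 0.002]
contact_force: [-0.1, -0.0, 0.0]
opening: 0.0521
grasp_force: 0.0
```

```bash
python3 chk.py; python3 - <<'E'
from h import *
a=cv2.imread('pics/chk_side.png')[150:330,240:440]; b=cv2.imread('pics/chk_wrist.png')
cv2.imwrite('pics/end.png',np.hstack([cv2.resize(a,(400,360)),cv2.resize(b,(400,360))]))
E
```

```text
scene 457 offcut top ((-2.6675567626953125, 5.473597526550293), (151.88345336914062, 21.91941261291504), 3.4876952171325684) 0.10544747875610745
side 501 offcut top ((-3.5338134765625, 0.4178905487060547), (149.3811798095703, 24.07480239868164), 0.19171427190303802) 0.1057824169855739
wrist 1106 offcut top ((-0.8110885620117188, -0.2796449661254883), (149.9742431640625, 21.970291137695312), 0.12763313949108124) 0.10645853393506566
```

View pics/end.png

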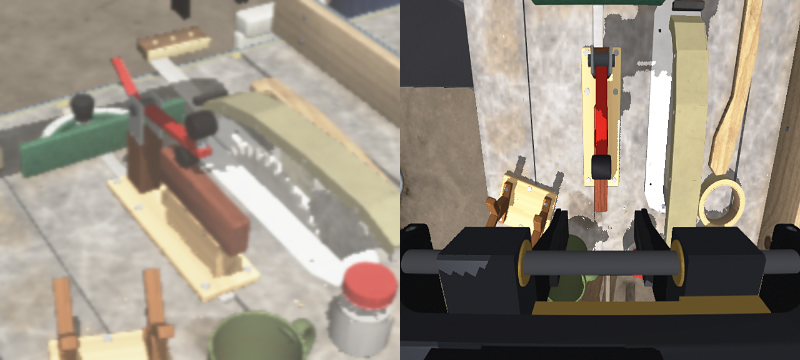

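The offcut stands in line on the bearer, the arm is down with its foot on it, and the gripper is clear. Handing in.

```bash
python3 -c "
from bench import ctrl
print(ctrl.finish_job())"
```

```text
the job is handed in; nothing more can be done
None
```

I handed the job in at about 25 s of the 72 s allowed; no verdict came back. By the last camera check the offcut stands on edge, centred on the bearer, with the hold-down arm lowered gently onto it and the gripper clear.

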